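Put the clean gel cassettes away in their storage case

TASK

The washed gel cassettes on the draining rack are dry: open the storage case until its lid rests on its stop, slide each cassette up out of the rack and stand it right down in a slot of its own size in the case (large ones in long slots, small ones in short slots, one to a slot), stand the drying canister in its well, and then close the lid fully. The cassettes are glass, so keep them upright and set them down gently instead of dropping them. Leave the other things on the bench where they are.

Things in the scene. Friction and masses are not known exactly. Their poses are not given: they have to be found in the camera images.
- rack: White draining rack, fixed: drip tray 170 mm (x) x 235 mm (y), two notched rails along y at x = +-35 mm, tops 56 mm above the table. Five upright slots 11 mm wide at y = -84, -42, 0, 42, 84 mm, bottoms 20 mm above the table. A cassette stands in a slot on its lower edge, its width along the rack's x, and comes out straight up. Origin on the table under the tray's centre.
- case: Storage case, fixed: grey base 162 mm (x) x 230 mm (y), walls 5 mm thick, 60 mm high; hinge along its far (+x) rim, lid handle on its near (-x) side. Inside, a white insert, top 55 mm above the table, with two long slots, three short slots and a well, all with black floors 6 mm above the table; tops of gel combs show at the near -y corner. Origin on the table under its centre.
- lid (a joint): Hinge of the case's blue lid, rad: 0 closed, grows as it opens, stop at 1.75. Lid 162 x 230 x 55 mm deep, 0.3 kg; it swings about the case's y axis. A damper slows it; left alone it sinks shut below about 1.2 rad and falls back onto its stop beyond that.
- lid_hinge (a point): Point on the lid's hinge line, half-way along it, 60 mm above the table at the case's far rim (81 mm from the case's centre); does not move.
- lid_handle (a point): Middle of the lid's black handle: a round bar 12 mm thick and 90 mm long, parallel to the case's y axis, held 42 mm off the lid's front face by a leg at each end. 204 mm from the hinge and 27 mm above it when closed; it swings up with the lid, and its bar can turn between the fingers.
- long1 (a point): Long slot of the case for a large cassette: 130 mm (case's x) x 18 mm (case's y), 49 mm deep. Point at the middle of its floor, at x = 5, y = 80 mm in the case's frame.
- long2 (a point): Long slot of the case for a large cassette: 130 mm (case's x) x 18 mm (case's y), 49 mm deep. Point at the middle of its floor, at x = 5, y = 40 mm in the case's frame.
- short1 (a point): Short slot of the case for a small cassette: 98 mm (case's x) x 18 mm (case's y), 49 mm deep. Point at the middle of its floor, at x = 27, y = 0 mm in the case's frame.
- short2 (a point): Short slot of the case for a small cassette: 98 mm (case's x) x 18 mm (case's y), 49 mm deep. Point at the middle of its floor, at x = 27, y = -40 mm in the case's frame.
- short3 (a point): Short slot of the case for a small cassette: 98 mm (case's x) x 18 mm (case's y), 49 mm deep. Point at the middle of its floor, at x = 27, y = -80 mm in the case's frame.
- well (a point): Well of the case for the canister: 50 mm (case's x) x 58 mm (case's y), 49 mm deep. Point at the middle of its floor, at x = -51, y = -20 mm in the case's frame.
- large1_mid (a point): Large gel cassette (blue edges): two glass plates bonded on spacers, 120 mm wide (its x), 8 mm thick (its y), 100 mm high (its z), about 0.18 kg. Point at its centre. May be absent.
- large2_mid (a point): Large gel cassette (blue edges): two glass plates bonded on spacers, 120 mm wide (its x), 8 mm thick (its y), 100 mm high (its z), about 0.18 kg. Point at its centre. May be absent.
- small1_mid (a point): Small gel cassette (orange edges): two glass plates bonded on spacers, 90 mm wide (its x), 8 mm thick (its y), 90 mm high (its z), about 0.13 kg. Point at its centre. May be absent.
- small2_mid (a point): Small gel cassette (orange edges): two glass plates bonded on spacers, 90 mm wide (its x), 8 mm thick (its y), 90 mm high (its z), about 0.13 kg. Point at its centre. May be absent.
- small3_mid (a point): Small gel cassette (orange edges): two glass plates bonded on spacers, 90 mm wide (its x), 8 mm thick (its y), 90 mm high (its z), about 0.13 kg. Point at its centre. May be absent.
- canister_grip (a point): Drying canister: round aluminium tin 40 mm across, 28 mm high, with a white upright stem 18 mm across on its top, 84 mm high in all, about 0.15 kg, most of it in the tin. Point on the stem, on its axis, 70 mm above the underside; z along the axis. Grasp it by the stem.
- dishes: Bystander: stack of two clear petri dishes, 90 mm across, 28 mm high; origin under its centre.
- beaker: Bystander: glass beaker, 70 mm across, 90 mm high; origin under its centre.
- reagent: Bystander: amber bottle with a blue cap, 70 mm across, 150 mm high; origin under its centre.
- tipbox: Bystander: yellow pipette-tip box with a clear lid, 80 x 120 x 64 mm high; origin under its centre.
- timer: Bystander: white bench timer, 60 x 75 x 20 mm high; origin under its centre.
- forceps: Bystander: steel forceps lying flat, 130 x 14 x 8 mm; origin under its centre.

How it is judged:
On the way, in this order (a step that is already met when the one before it is completed fails the run):
1. the lid of the case rests open on its stop (value of joint lid above 1.68 rad and velocity of joint lid below 0.2 rad/s), for 0.2 s.
2. with the lid still open, every cassette stands in a slot of its size, one to a slot, and the canister in its well (value of joint lid above 1.3 rad and x of large1_mid in the frame of case between -0.006 and 0.016 m and y of large1_mid in the frame of case between 0.026 and 0.094 m and z of large1_mid in the frame of case between 0.04 and 0.062 m and angle between each of large1_mid, large2_mid, small1_mid, small2_mid, small3_mid's own z axis and vertical below 0.3 rad and x of large2_mid in the frame of case between -0.006 and 0.016 m and y of large2_mid in the frame of case between 0.026 and 0.094 m and z of large2_mid in the frame of case between 0.04 and 0.062 m and x of small1_mid in the frame of case between 0.017 and 0.037 m and y of small1_mid in the frame of case between -0.094 and 0.014 m and z of small1_mid in the frame of case between 0.04 and 0.057 m and x of small2_mid in the frame of case between 0.017 and 0.037 m and y of small2_mid in the frame of case between -0.094 and 0.014 m and z of small2_mid in the frame of case between 0.04 and 0.057 m and x of small3_mid in the frame of case between 0.017 and 0.037 m and y of small3_mid in the frame of case between -0.094 and 0.014 m and z of small3_mid in the frame of case between 0.04 and 0.057 m and distance between large1_mid and large2_mid above 0.025 m and distance between small1_mid and small2_mid above 0.025 m and distance between each of small1_mid, small2_mid and small3_mid above 0.025 m and x of canister_grip in the frame of case between -0.062 and -0.042 m and y of canister_grip in the frame of case between -0.036 and -0.004 m and z of canister_grip in the frame of case below 0.084 m and angle between canister_grip's own z axis and vertical below 0.25 rad), for 0.2 s.
At the end, for the whole second after the job is handed in: Lid closed (under 0.05 rad); each cassette present stands on the floor of a slot of its own size (centre within 6 mm of seated height, 0.3 rad of upright), one to a slot (centres over 25 mm apart); the canister stands in its well (seated to 8 mm, 0.25 rad of upright) (value of joint lid below 0.05 rad and x of large1_mid in the frame of case between -0.006 and 0.016 m and y of large1_mid in the frame of case between 0.026 and 0.094 m and z of large1_mid in the frame of case between 0.04 and 0.062 m and angle between each of large1_mid, large2_mid, small1_mid, small2_mid, small3_mid's own z axis and vertical below 0.3 rad and x of large2_mid in the frame of case between -0.006 and 0.016 m and y of large2_mid in the frame of case between 0.026 and 0.094 m and z of large2_mid in the frame of case between 0.04 and 0.062 m and x of small1_mid in the frame of case between 0.017 and 0.037 m and y of small1_mid in the frame of case between -0.094 and 0.014 m and z of small1_mid in the frame of case between 0.04 and 0.057 m and x of small2_mid in the frame of case between 0.017 and 0.037 m and y of small2_mid in the frame of case between -0.094 and 0.014 m and z of small2_mid in the frame of case between 0.04 and 0.057 m and x of small3_mid in the frame of case between 0.017 and 0.037 m and y of small3_mid in the frame of case between -0.094 and 0.014 m and z of small3_mid in the frame of case between 0.04 and 0.057 m and distance between large1_mid and large2_mid above 0.025 m and distance between small1_mid and small2_mid above 0.025 m and distance between each of small1_mid, small2_mid and small3_mid above 0.025 m and x of canister_grip in the frame of case between -0.062 and -0.042 m and y of canister_grip in the frame of case between -0.036 and -0.004 m and z of canister_grip in the frame of case below 0.084 m and angle between canister_grip's own z axis and vertical below 0.25 rad); the robot touches nothing.
It fails at once if a cassette is tipped over (more than 0.6 rad from upright) (angle between any of large1_mid, large2_mid, small1_mid, small2_mid, small3_mid's own z axis and vertical above 0.6 rad).
It fails at once if a cassette is dropped (falls at over 0.5 m/s, out of the fingers) ((linear speed of large1 above 0.5 m/s and contact force between the fingers and large1 below 0.5 N) or (linear speed of large2 above 0.5 m/s and contact force between the fingers and large2 below 0.5 N) or (linear speed of small1 above 0.5 m/s and contact force between the fingers and small1 below 0.5 N) or (linear speed of small2 above 0.5 m/s and contact force between the fingers and small2 below 0.5 N) or (linear speed of small3 above 0.5 m/s and contact force between the fingers and small3 below 0.5 N)).
It fails at once if a cassette is driven or knocked against the case or the rack with over 80 N (contact force between any of large1, large2, small1, small2, small3 and case above 80 N or contact force between any of large1, large2, small1, small2, small3 and rack above 80 N).
It fails at once if one of the other things on the bench is moved by more than 30 mm (distance of any of dishes, beaker, reagent, tipbox, timer, forceps from where it was at the start of the episode above 0.03 m).
Of large1, large2, small1, small2, small3 only 3 to 5 are there at a start; the rules pass over those that are not, and their reading is None.
At some moment in a run one of canister may be knocked a few centimetres aside while the robot is not near it.
It also fails if it takes over 210 s, if anything falls off the work surface, if the arm or the gripper's body presses on something with over 40 N, if the wrist force passes 120 N, or if a joint passes its speed limit or range.

ROBOT

A 7-joint arm with a two-finger parallel gripper is mounted at the origin on the work surface. World frame = base frame: x ahead of the robot, y to its left, z up, the work surface at z = 0. Lengths are in m, angles in rad, forces in N, time in s.
With the tool pointing down it reaches from about 0.4 to 0.875 m from the base axis. Payload 6.5 kg.
Tool frame: the origin (TCP) lies midway between the tips of the shut fingers; the grasp point (between the pads) lies 19 mm behind it (tcp_to_grasp is the distance from the TCP to the grasp point, in m); z points along the fingers, y is the line along which they close (so a half turn about z gives the same grasp; the last joint's range is limited). The gripper opens to 88 mm and grips with 3 to 60 N. Pads are 18 mm wide; open, the fingers measure 123 mm over their backs; the gripper's body (75 mm by 187 mm) begins 45 mm behind the grasp point.
Start: joints at [-1.314, 0.536, -0.004, 1.538, 0.003, 1.067, -0.071], TCP at [0.206, 0.616, 0.239] pointing down, gripper open.
Joint ranges: [-2.7, 2.7], [-0.37, 2.16], [-1.27, 1.26], [0.24, 2.4], [-1.31, 4.45], [0.19, 1.91], [-2.76, 2.76]. Speed limits (rad/s): [2.39, 2.39, 3.14, 3.14, 3.14, 3.14, 3.14].

INTERFACE

Orientations are given as a unit quaternion [x, y, z, w].
In Python, from bench import * gives the robot as it stands.
- The arm moves only by the tool servo_tool, never from a script. Its argument "plan" is a list of rows, each a list of 3 entries, a list of its own where there are three numbers: the turn, a rotation vector about the tool's x, y, z in rad, then the shift along the tool's x, y, z in mm, then the closure in counts, from 0 (fully open) to 255 (shut). In form: [[[ax, ay, az], [dx, dy, dz], gripper], ...]. A call has 1 to 20 rows; each row shifts and turns the commanded pose from where the row before left it, along the tool's axes as they then stand; what a row does not reach is not made up. A row lasts 1/10 s, in which the tool goes at most 50 mm and 8.59 degrees, less where a joint would pass 70% of its speed; a pose out of reach is approached as far as the arm can. A call with a gripper value outside its range is refused whole. The fingers move at their own pace and stop on an object; "newtons" is the grip in N (left out, the last holds). Time passes only in rows, so rows that do not move let the fingers close. It gives the time, the measured TCP pose, the force, the opening and the grip force at its end, in the units of the state.
- state(): the state, without advancing time (a new reading comes with each control period).
- camera(name): name is "side" or "top"; returns a dict with "image" (480x640x3 uint8, red, green, blue), "intrinsics" (3x3 intrinsics, pixels), "k1" (the pictures are not rectified: a ray, as slopes to the right and down, at radius r is drawn at 1 + k1 r^2 times it, then the intrinsics apply), "T" (4x4, takes a point from camera to world coordinates). Camera axes: x right, y down, z forward; pixel columns grow to the right and rows downward; lengths in m; the calibration is good to about 2 mm. A picture is of the moment at which its call begins. There is no depth.
- hand_in(): hands the job in; it is judged then, once.
The state is a dict: "clock": time; "qpos": joint angles; "qd": joint speeds; "effort": joint torques, N m; "eef_pos": TCP position; "ee_rot": TCP orientation; "force": force on the tool from outside, world axes, zero at the start; "torque": the same for the moment, N m; "width": finger opening in m; "grasp_force": force on a finger pad.
Only numpy, scipy, OpenCV 4.12 (cv2) and the standard library are available. Lean on these libraries where they do the work, as an engineer would, in place of code of your own. Each camera call takes 0.05 s, during which the arm holds its last target. There are 200 camera calls.

## Working session

There is one attempt and no reset: what is moved stays moved. The work goes in short steps, Python scripts to look and compute and a tool call to move; the robot and the scene stay as the last step left them, time stands still between calls to the robot, and variables do not carry over. Pictures are saved under pics/ and viewed, at most 14 in all, crops included, and the job is handed in when it is done.

Besides the shell and the picture viewer there is one more tool, called as name(argument=value, ...), one argument or row to a line, values as JSON. servo_tool: Moves the arm, as the interface text tells. Its arguments: {"type":"object","properties":{"plan":{"type":"array"},"newtons":{"type":"number"}},"required":["plan"]}

```bash
ls; mkdir -p pics
cat > h.py <<'E'
from bench import *
import numpy as np, cv2
from scipy.spatial.transform import Rotation as R
def snap(n,f=None):
    c=camera(n)
    if f: cv2.imwrite('pics/'+f,c['image'][:,:,::-1])
    return c
def ray(c,uv):
    K=np.array(c['intrinsics']);k=c['k1'];T=np.array(c['T'])
    p=cv2.undistortPoints(np.array(uv,float).reshape(-1,1,2),K,np.array([k,0,0,0,0.])).reshape(-1,2)
    d=np.c_[p,np.ones(len(p))]@T[:3,:3].T
    return T[:3,3],d
def onz(c,uv,z):
    o,d=ray(c,uv); return o+d*((z-o[2])/d[:,2])[:,None]
def proj(c,P):
    K=np.array(c['intrinsics']);T=np.linalg.inv(np.array(c['T']))
    return cv2.projectPoints(np.array(P,float).reshape(-1,1,3),cv2.Rodrigues(T[:3,:3])[0],T[:3,3],K,np.array([c['k1'],0,0,0,0.]))[0].reshape(-1,2)
E
python3 - <<'E'
from h import *
s=state();print(s)
for n in('top','side'):
    c=snap(n,n+'0.png');print(c['intrinsics'],c['k1'],np.round(c['T'],3))
E
```

```text
pics
{'clock': 0.0, 'qpos': array([-1.3141821 ,  0.53716533, -0.004405  ,  1.53884113,  0.00260861,
        1.06727924, -0.07119251]), 'qd': array([ 1.81753397e-04,  1.12147515e-03,  4.86726882e-04,  5.17779558e-04,
       -1.63512478e-03,  3.24859875e-04,  7.44535209e-05]), 'effort': array([-1.87938040e-04, -5.70989370e+01,  9.90977101e-01, -2.51607317e+01,
       -5.60922688e-02,  1.78581337e-02,  1.67056855e-04]), 'eef_pos': array([0.20605197, 0.61584821, 0.23785241]), 'ee_rot': array([ 1.60680177e-01,  9.87006164e-01, -8.41548842e-04, -6.16990643e-05]), 'force': array([ 0.42908295, -0.33208362,  0.40405104]), 'torque': array([-0.02605541,  0.03335088,  0.02460117]), 'grasp_force': 0.0, 'width': 0.08836871031419953}
[[468.30218318   0.         319.58929228]
 [  0.         468.30218318 238.96672525]
 [  0.           0.           1.        ]] 0.020501413841478168 [[ 0.028 -0.974  0.225  0.287]
 [-1.    -0.027  0.004 -0.011]
 [ 0.002 -0.225 -0.974  1.279]
 [ 0.     0.     0.     1.   ]]
[[535.0511099    0.         320.5446961 ]
 [  0.         535.0511099  240.97326059]
 [  0.           0.           1.        ]] -0.04462986130616712 [[-0.989 -0.097  0.113  0.442]
 [-0.148  0.723 -0.675  0.836]
 [-0.016 -0.684 -0.729  0.97 ]
 [ 0.     0.     0.     1.   ]]
```

View pics/top0.png

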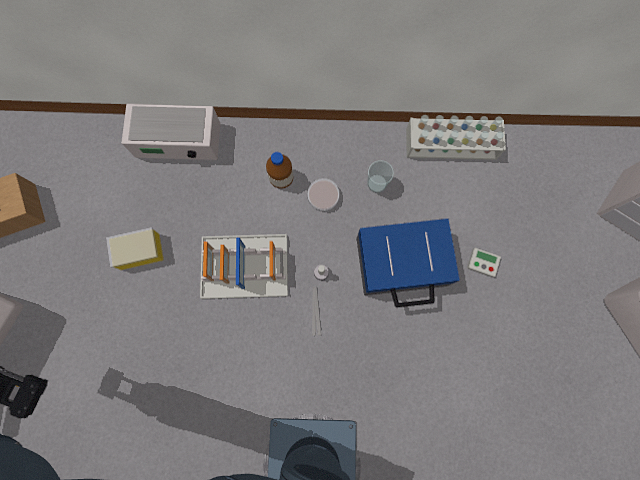

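View pics/side0.png

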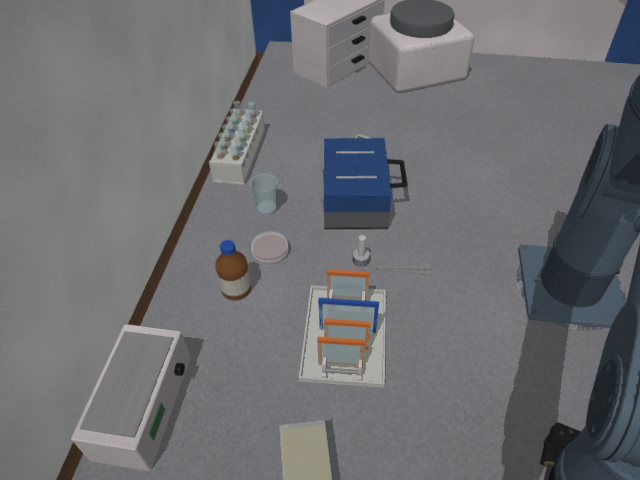

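```bash
cat > m.py <<'E'
from h import *
def comps(mask,amin):
    n,l,st,ce=cv2.connectedComponentsWithStats(mask.astype(np.uint8))
    return [(st[i],ce[i],l==i) for i in range(1,n) if st[i,4]>=amin]
def hsv(c): return cv2.cvtColor(c['image'],cv2.COLOR_RGB2HSV).astype(int)
def orange(c): h=hsv(c); return (h[...,0]<18)&(h[...,0]>4)&(h[...,1]>130)&(h[...,2]>90)
def blue(c): h=hsv(c); return (h[...,0]>102)&(h[...,0]<125)&(h[...,1]>130)&(h[...,2]>40)
E
python3 - <<'E'
from m import *
for n in('top','side'):
    c=snap(n);h=hsv(c)
    for nm,m in(('orange',orange(c)),('blue',blue(c))):
        for st,ce,l in comps(m,30):
            r=cv2.minAreaRect(np.argwhere(l)[:,::-1].astype(np.float32))
            print(n,nm,st,ce.round(1),np.round(cv2.boxPoints(r),1).tolist(), 'V',np.percentile(h[...,2][l],[5,25,50,75,95]))
    up=cv2.resize(c['image'][190:340,180:500] if n=='top' else c['image'][120:400,200:460],None,fx=2.5 if n=='top' else 2,fy=2.5 if n=='top' else 2,interpolation=cv2.INTER_CUBIC)
    cv2.imwrite(f'pics/{n}0c.png',up[:,:,::-1])
E
```

```text
top orange [266 157  18  20 168] [273.  168.8] [[261.29998779296875, 164.3000030517578], [270.0, 157.0], [283.5, 173.0], [274.8999938964844, 180.3000030517578]] V [ 91.  95. 102. 105. 113.]
top orange [269 241   6  39 116] [271.1 259.7] [[268.5, 241.10000610351562], [272.5, 240.89999389648438], [274.1000061035156, 279.0], [270.1000061035156, 279.20001220703125]] V [102. 182. 195. 198. 203.]
top orange [203 242   8  37 131] [204.9 260.8] [[199.3000030517578, 242.5], [206.0, 241.8000030517578], [210.10000610351562, 277.79998779296875], [203.39999389648438, 278.5]] V [114.5 174.  199.  202.  206. ]
top orange [220 245   9  38 132] [221.7 262.8] [[215.39999389648438, 245.8000030517578], [223.0, 244.6999969482422], [228.10000610351562, 281.79998779296875], [220.5, 282.8999938964844]] V [ 97.   174.25 199.   205.   211.  ]
top blue [271 152  12  13 123] [276.6 158. ] [[271.0, 152.0], [282.0, 152.0], [282.0, 164.0], [271.0, 164.0]] V [ 76.2 152.  156.  158.  165.9]
top blue [ 359  219  100   74 5699] [407.4 255.4] [[357.70001220703125, 228.5], [451.6000061035156, 218.0], [458.70001220703125
[... 1072 characters left out ...]
 [ 605    0   35   64 1468] [627.   36.1] [[605.0, 0.0], [639.0, 0.0], [639.0, 63.0], [605.0, 63.0]] V [85. 88. 89. 91. 93.]
side blue [ 324  138   67   74 4406] [355.6 175.9] [[324.0, 138.0], [390.0, 138.0], [390.0, 211.0], [324.0, 211.0]] V [ 88. 106. 109. 111. 112.]
side blue [220 240  15  15 174] [227.2 247. ] [[218.5, 242.5], [231.6999969482422, 238.10000610351562], [236.10000610351562, 251.3000030517578], [222.89999389648438, 255.6999969482422]] V [ 94. 116. 141. 142. 144.]
side blue [319 298  60  16 340] [348.4 302.5] [[318.1000061035156, 306.70001220703125], [319.20001220703125, 295.70001220703125], [378.3999938964844, 302.0], [377.20001220703125, 313.0]] V [116. 119. 128. 142. 144.]
```

View pics/top0c.png

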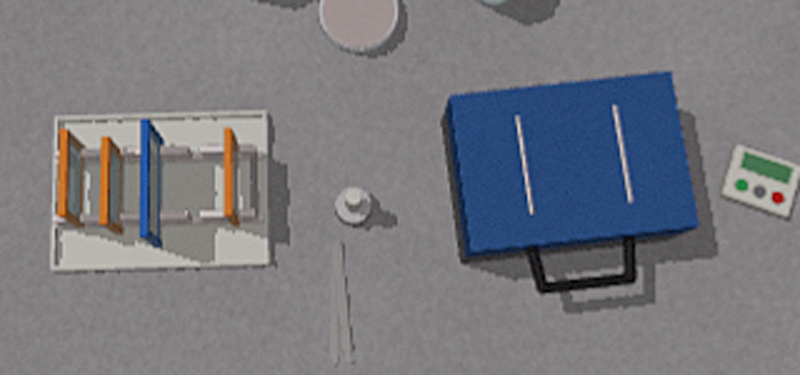

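View pics/side0c.png

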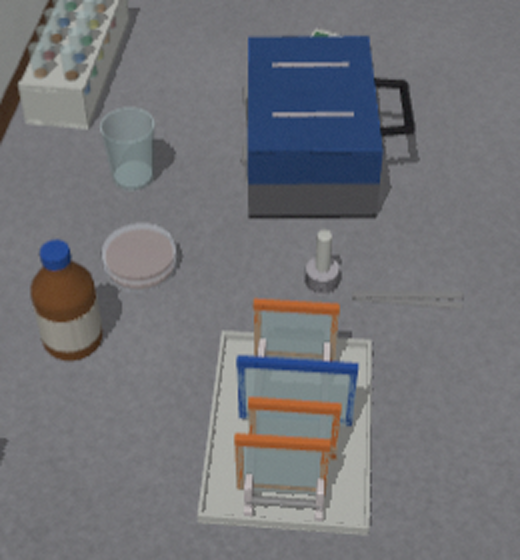

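```bash
cat > meas.py <<'E'
from m import *
c=snap('top');h=hsv(c)
def strip(m):
    pts=np.argwhere(m)[:,::-1].astype(np.float32)
    return pts
for nm,m,z,vt in(('small',orange(c),.110,165),('large',blue(c),.120,150)):
    m=m&(h[...,2]>vt); m[:200]=0; m[:,300:]=0
    for st,ce,l in comps(m,30):
        P=onz(c,strip(l),z)[:,:2]; mu=P.mean(0); w,v=np.linalg.eigh(np.cov((P-mu).T)); a=v[:,1]*np.sign(v[0,1]); b=np.array([-a[1],a[0]])
        t=(P-mu)@a; s=(P-mu)@b; ctr=mu+a*(t.max()+t.min())/2+b*(s.max()+s.min())/2
        print(nm,'ctr',ctr.round(4),'mean',mu.round(4),'yaw',np.arctan2(a[1],a[0]).round(3),'len',np.ptp(t).round(4),'wid',(np.std(s)*12**.5).round(4))
# lid top
m=blue(c)&(h[...,2]>112);m[:,:330]=0
L=max(comps(cv2.morphologyEx(m.astype(np.uint8),cv2.MORPH_CLOSE,np.ones((5,5))),500),key=lambda q:q[0][4])[2]
P=onz(c,strip(L),.115)[:,:2]; r=cv2.minAreaRect(P.astype(np.float32)*1000);print('lid',r,(cv2.boxPoints(r)).round(1).tolist())
m=(h[...,2]<45);m[:283]=0;m[310:]=0;m[:,:385]=0;m[:,445:]=0
for st,ce,l in comps(m,30):
    r=cv2.minAreaRect(onz(c,strip(l),.087)[:,:2].astype(np.float32)*1000);print('handle',st,np.round(r[0],1),r,cv2.boxPoints(r).round(1).tolist())
# canister stem top & tray
g=cv2.cvtColor(c['image'],cv2.COLOR_RGB2GRAY)
m=(g>150)&(h[...,1]<60);m[:250]=0;m[290:]=0;m[:,:300]=0;m[:,345:]=0
for st,ce,l in comps(m,4): print('stem',st,ce,onz(c,[ce],.084),onz(c,[ce],.028))
m=(g>165)&(h[...,1]<60);m[:215]=0;m[310:]=0;m[:,:190]=0;m[:,295:]=0
P=np.argwhere(m)[:,::-1];P=onz(c,P.astype(float),.012)[:,:2]
r=cv2.minAreaRect(P.astype(np.float32)*1000);print('tray',r)
E
python3 meas.py
```

```text
small ctr [0.5042 0.1156] mean [0.5002 0.1155] yaw 0.069 len 0.0878 wid 0.0065
small ctr [0.4982 0.2832] mean [0.4981 0.2832] yaw 0.04 len 0.085 wid 0.0073
small ctr [0.4904 0.241 ] mean [0.489  0.2408] yaw 0.067 len 0.0873 wid 0.007
large ctr [0.4939 0.1991] mean [0.4893 0.1985] yaw 0.057 len 0.1149 wid 0.0067
lid ((523.5322265625, -232.65777587890625), (160.1680450439453, 228.53463745117188), 8.120743751525879) [[428.1000061035156, -130.8000030517578], [460.3999938964844, -357.1000061035156], [619.0, -334.5], [586.7000122070312, -108.19999694824219]]
handle [390 284  44  23 266] [ 421.7 -247. ] ((421.70501708984375, -247.04852294921875), (47.85982131958008, 111.60468292236328), 7.972822666168213) [[390.29998779296875, -195.10000610351562], [405.70001220703125, -305.6000061035156], [453.1000061035156, -299.0], [437.70001220703125, -188.5]]
stem [314 265  14  14 104] [319.66346154 271.        ] [[ 0.47812065 -0.00899891  0.084     ]] [[ 0.48707702 -0.00889464  0.028     ]]
tray ((500.3523254394531, 200.10525512695312), (169.61740112304688, 234.68173217773438), 3.302539825439453)
```

```bash
cat > d.py <<'E'
from h import *
import sys
CY=np.radians(8.12);RY=np.radians(3.3)
C0=np.array([.5235,-.2327])
def rot(a): return np.array([[np.cos(a),-np.sin(a)],[np.sin(a),np.cos(a)]])
def case(x,y): return C0+rot(CY)@np.array([x,y])
def legs(wps,s=None):
    """wps: list of (x,y,z,tool-y yaw deg). prints rotation (tool axes) then shift (new tool axes, mm) for each leg"""
    s=s or state(); p=np.array(s['eef_pos']);q=R.from_quat(s['ee_rot'])
    print('now',p.round(4),'yawy',np.degrees(np.arctan2(*q.as_matrix()[[1,0],1])).round(2),'clock',s['clock'],'F',np.round(s['force'],1),'w',s['width'],'gf',s['grasp_force'])
    for w in wps:
        a=np.radians(w[3]); y=np.array([np.cos(a),np.sin(a),0]);z=np.array([0,0,-1.]);x=np.cross(y,z)
        qn=R.from_matrix(np.c_[x,y,z]); rv=(q.inv()*qn).as_rotvec(); sh=qn.inv().apply(np.array(w[:3])-p)*1000
        print('to',np.round(w,4),'rot',rv.round(3),'then shift',sh.round(1)); p=np.array(w[:3]);q=qn
E
python3 - <<'E'
from d import *
b=case(-.123,0);print(b)
legs([(.46,.1,.24,8.12),(*b,.24,8.12),(*b,.07,8.12)])
E
```

```text
[ 0.40173315 -0.25007336]
now [0.2061 0.6162 0.2383] yawy 71.51 clock 0.25 F [ 0.4  0.4 -0.7] w 0.08787936896691784 gf 0.0
to [0.46 0.1  0.24 8.12] rot [-1.000e-03  0.000e+00  1.106e+00] then shift [-546.9  178.5   -1.7]
to [ 0.4017 -0.2501  0.24    8.12  ] rot [0. 0. 0.] then shift [-338.3 -107.1    0. ]
to [ 0.4017 -0.2501  0.07    8.12  ] rot [0. 0. 0.] then shift [  0.   0. 170.]
```

servo_tool(
  plan=[
    [[0, 0, 0.138], [0, 0, 0], 162],
    [[0, 0, 0.138], [0, 0, 0], 162],
    [[0, 0, 0.138], [0, 0, 0], 162],
    [[0, 0, 0.138], [0, 0, 0], 162],
    [[0, 0, 0.138], [0, 0, 0], 162],
    [[0, 0, 0.138], [0, 0, 0], 162],
    [[0, 0, 0.138], [0, 0, 0], 162],
    [[0, 0, 0.138], [0, 0, 0], 162],
    [[0, 0, 0], [-45, 15, 0], 162],
    [[0, 0, 0], [-45, 15, 0], 162],
    [[0, 0, 0], [-45, 15, 0], 162],
    [[0, 0, 0], [-45, 15, 0], 162],
    [[0, 0, 0], [-45, 15, 0], 162],
    [[0, 0, 0], [-45, 15, 0], 162],
    [[0, 0, 0], [-45, 15, 0], 162],
    [[0, 0, 0], [-45, 15, 0], 162],
    [[0, 0, 0], [-45, 15, 0], 162],
    [[0, 0, 0], [-45, 15, 0], 162],
    [[0, 0, 0], [-45, 15, 0], 162],
    [[0, 0, 0], [-45, 15, 0], 162],
  ],
  newtons=30,
)

```text
clock: 2.25
eef_pos: [0.4624, 0.1062, 0.239]
ee_rot: [0.654, 0.756, 0.0, 0.0]
force: [0.7, 0.2, -0.3]
width: 0.0321
grasp_force: 0.0
```

servo_tool(
  plan=[
    [[0, 0, 0], [-42, -14, 0], 162],
    [[0, 0, 0], [-42, -14, 0], 162],
    [[0, 0, 0], [-42, -14, 0], 162],
    [[0, 0, 0], [-42, -14, 0], 162],
    [[0, 0, 0], [-42, -14, 0], 162],
    [[0, 0, 0], [-42, -14, 0], 162],
    [[0, 0, 0], [-42, -14, 0], 162],
    [[0, 0, 0], [-42, -14, 0], 162],
    [[0, 0, 0], [0, 0, 0], 162],
    [[0, 0, 0], [0, 0, 0], 162],
  ],
)

```text
clock: 3.25
eef_pos: [0.3988, -0.2414, 0.2387]
ee_rot: [0.655, 0.755, -0.0, -0.0]
force: [1.0, 0.3, 0.1]
width: 0.0324
grasp_force: 0.0
```

Run:
```python
from d import *
b=case(-.123,0)
legs([(*b,.16,8.12),(*b,.07,8.12)])
```

```text
now [ 0.3988 -0.2414  0.2387] yawy 8.1 clock 3.25 F [1.  0.3 0.1] w 0.03240547699462656 gf 0.0
to [ 0.4017 -0.2501  0.16    8.12  ] rot [-0. -0. -0.] then shift [-9.   1.7 78.7]
to [ 0.4017 -0.2501  0.07    8.12  ] rot [0. 0. 0.] then shift [ 0.  0. 90.]
```

servo_tool(
  plan=[
    [[0, 0, 0], [-4, 1, 30], 162],
    [[0, 0, 0], [-5, 2, 30], 162],
    [[0, 0, 0], [0, 0, 30], 162],
    [[0, 0, 0], [0, 0, 25], 162],
    [[0, 0, 0], [0, 0, 20], 162],
    [[0, 0, 0], [0, 0, 20], 162],
    [[0, 0, 0], [0, 0, 14], 162],
    [[0, 0, 0], [0, 0, 0], 162],
    [[0, 0, 0], [0, 0, 0], 255],
    [[0, 0, 0], [0, 0, 0], 255],
    [[0, 0, 0], [0, 0, 0], 255],
    [[0, 0, 0], [0, 0, 0], 255],
    [[0, 0, 0], [0, 0, 0], 255],
  ],
)

```text
clock: 4.55
eef_pos: [0.4036, -0.2494, 0.0704]
ee_rot: [0.655, 0.756, 0.0, 0.0]
force: [-1.6, 0.9, 6.8]
width: 0.0107
grasp_force: 30.1
```

Run:
```python
from d import *
legs([])
import numpy as np
a0=np.arctan2(27,-204);r=np.hypot(204,27)
prev=None
for a in np.r_[0:1.76:.125]:
    p=r*np.array([np.cos(a0-a),np.sin(a0-a)])
    if prev is not None: print(round(a,3),(p-prev).round(1))
    prev=p
```

```text
now [ 0.4036 -0.2494  0.0704] yawy 8.23 clock 4.55 F [-1.6  0.9  6.8] w 0.010732874013280665 gf 30.07722593843937
0.125 [ 5.  25.2]
0.25 [ 8.1 24.4]
0.375 [11.  23.2]
0.5 [13.9 21.7]
0.625 [16.4 19.8]
0.75 [18.8 17.6]
0.875 [20.8 15.1]
1.0 [22.5 12.4]
1.125 [23.9  9.5]
1.25 [24.9  6.4]
1.375 [25.5  3.2]
1.5 [25.7  0. ]
1.625 [25.5 -3.2]
1.75 [24.9 -6.3]
```

servo_tool(
  plan=[
    [[0, 0, 0], [0, 2, -13], 255],
    [[0, 0, 0], [0, 3, -12], 255],
    [[0, 0, 0], [0, 4, -12], 255],
    [[0, 0, 0], [0, 4, -12], 255],
    [[0, 0, 0], [0, 5, -12], 255],
    [[0, 0, 0], [0, 6, -11], 255],
    [[0, 0, 0], [0, 7, -11], 255],
    [[0, 0, 0], [0, 7, -11], 255],
    [[0, 0, 0], [0, 8, -10], 255],
    [[0, 0, 0], [0, 8, -10], 255],
    [[0, 0, 0], [0, 9, -9], 255],
    [[0, 0, 0], [0, 10, -9], 255],
    [[0, 0, 0], [0, 10, -8], 255],
    [[0, 0, 0], [0, 11, -7], 255],
  ],
)

```text
clock: 5.95
eef_pos: [0.4938, -0.2368, 0.2186]
ee_rot: [0.655, 0.755, -0.001, -0.002]
force: [-12.1, -1.1, 15.1]
width: 0.0108
grasp_force: 30.0
```

servo_tool(
  plan=[
    [[0, 0, 0], [0, 11, -6], 255],
    [[0, 0, 0], [0, 11, -6], 255],
    [[0, 0, 0], [0, 12, -5], 255],
    [[0, 0, 0], [0, 12, -5], 255],
    [[0, 0, 0], [0, 12, -3], 255],
    [[0, 0, 0], [0, 13, -3], 255],
    [[0, 0, 0], [0, 13, -2], 255],
    [[0, 0, 0], [0, 12, -1], 255],
    [[0, 0, 0], [0, 13, 0], 255],
    [[0, 0, 0], [0, 13, 0], 255],
    [[0, 0, 0], [0, 13, 1], 255],
    [[0, 0, 0], [0, 12, 2], 255],
    [[0, 0, 0], [0, 12, 3], 255],
    [[0, 0, 0], [0, 12, 3], 255],
    [[0, 0, 0], [0, 0, 0], 255],
  ],
)

```text
clock: 7.45
eef_pos: [0.667, -0.2123, 0.2392]
ee_rot: [0.654, 0.756, -0.001, 0.001]
force: [-1.0, -5.4, -0.6]
width: 0.0102
grasp_force: 30.2
```

Run:
```python
from d import *
legs([])
p=np.array(state()['eef_pos']);hg=np.r_[case(.081,0),.06]
d=p+[0,0,.019]-hg; dx=d[:2]@rot(CY)[:,0]; print('lid angle',np.arctan2(.027,-.204)-np.arctan2(d[2],dx),np.hypot(dx,d[2]))
```

```text
now [ 0.667  -0.2123  0.2392] yawy 8.26 clock 7.45 F [-1.  -5.4 -0.6] w 0.010217629835853394 gf 30.163979083299637
lid angle 1.751145570101703 0.2082146284812299
```

servo_tool(
  plan=[
    [[0, 0, 0], [0, 0, 0], 162],
    [[0, 0, 0], [0, 0, 0], 162],
    [[0, 0, 0], [0, 0, -15], 162],
    [[0, 0, 0], [0, 0, -30], 162],
    [[0, 0, 0], [0, 0, -30], 186],
    [[0, 0, -0.135], [0, 0, -5], 186],
    [[0, 0, -0.135], [0, 0, 0], 186],
    [[0, 0, -0.135], [0, 0, 0], 186],
    [[0, 0, -0.135], [0, 0, 0], 186],
    [[0, 0, -0.135], [0, 0, 0], 186],
    [[0, 0, -0.135], [0, 0, 0], 186],
    [[0, 0, -0.135], [0, 0, 0], 186],
    [[0, 0, -0.135], [0, 0, 0], 186],
    [[0, 0, -0.135], [0, 0, 0], 186],
    [[0, 0, -0.135], [0, 0, 0], 186],
    [[0, 0, -0.135], [0, 0, 0], 186],
  ],
)

```text
clock: 9.05
eef_pos: [0.6659, -0.2109, 0.3205]
ee_rot: [-0.032, 0.999, -0.0, 0.001]
force: [-0.6, -1.1, -1.0]
width: 0.0239
grasp_force: 0.0
```

Run:
```python
from d import *
from m import *
c=snap('side','side1.png');h=hsv(c)
snap('top','top1.png')
for nm,m,z in(('small',orange(c),.110),('large',blue(c),.120)):
    m[:260]=0;m[:,:300]=0;m[:,400:]=0
    hh=h[...,2]; m=m&(hh>(138 if nm=='large' else 170))
    for st,ce,l in comps(m,25):
        P=onz(c,np.argwhere(l)[:,::-1],z)[:,:2]; u=rot(np.radians(3.3)).T@P.T
        print(nm,st,'x range',np.r_[u[0].min(),u[0].max()].round(4),'mid xy',(rot(np.radians(3.3))@((u.max(1)+u.min(1))/2)).round(4),P.mean(0).round(4),'len',np.ptp(u[0]).round(4))
legs([(.4939,.1991,.25,93.3),(.4939,.1991,.086,93.3)])
```

```text
small [327 270  42   4  83] x range [0.4702 0.5562] mid xy [0.5072 0.1188] [0.5069 0.1184] len 0.0859
small [324 319  46   6 111] x range [0.4643 0.5514] mid xy [0.4947 0.243 ] [0.4947 0.243 ] len 0.0871
small [317 337  48   6 130] x range [0.4724 0.561 ] mid xy [0.5011 0.2853] [0.5015 0.2854] len 0.0887
large [319 298  60   6 125] x range [0.4485 0.5652] mid xy [0.4961 0.2006] [0.4966 0.2006] len 0.1167
now [ 0.6659 -0.2111  0.3204] yawy 93.4 clock 9.15 F [-0.5  0.7 -0.1] w 0.023779079149642002 gf 0.0
to [ 0.4939  0.1991  0.25   93.3   ] rot [-0.     0.002  0.002] then shift [148.1 419.4  70.4]
to [4.939e-01 1.991e-01 8.600e-02 9.330e+01] rot [0. 0. 0.] then shift [  0.   0. 164.]
```

View pics/top1.png

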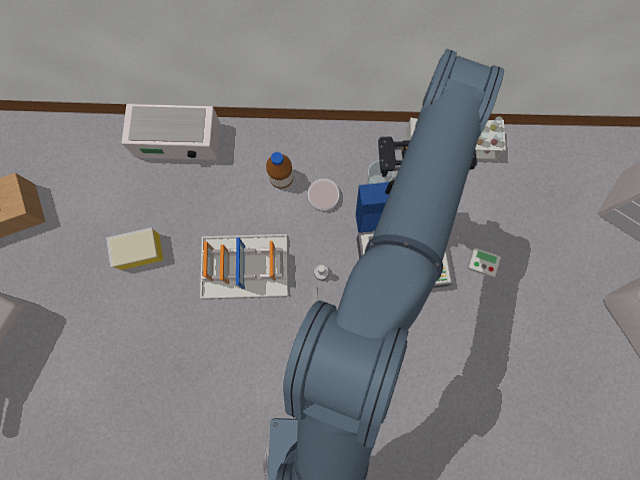

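servo_tool(
  plan=[
    [[0, 0, 0], [15, 42, 7], 186],
    [[0, 0, 0], [15, 42, 7], 186],
    [[0, 0, 0], [15, 42, 7], 186],
    [[0, 0, 0], [15, 42, 7], 186],
    [[0, 0, 0], [15, 42, 7], 186],
    [[0, 0, 0], [15, 42, 7], 186],
    [[0, 0, 0], [15, 42, 7], 186],
    [[0, 0, 0], [15, 42, 7], 186],
    [[0, 0, 0], [15, 42, 7], 186],
    [[0, 0, 0], [15, 42, 7], 186],
    [[0, 0, 0], [0, 0, 30], 186],
    [[0, 0, 0], [0, 0, 30], 186],
    [[0, 0, 0], [0, 0, 20], 186],
    [[0, 0, 0], [0, 0, 0], 186],
    [[0, 0, 0], [0, 0, 0], 186],
  ],
)

```text
clock: 10.65
eef_pos: [0.492, 0.1996, 0.1697]
ee_rot: [-0.028, 1.0, 0.0, 0.0]
force: [0.7, 0.3, 0.0]
width: 0.024
grasp_force: 0.0
```

Run:
```python
from d import *
legs([(.495,.1998,.086,93.3)])
```

```text
now [0.492  0.1996 0.1697] yawy 93.21 clock 10.65 F [0.7 0.3 0. ] w 0.024018728497329486 gf 0.0
to [4.950e-01 1.998e-01 8.600e-02 9.330e+01] rot [ 0.     0.001 -0.002] then shift [-3.   0.1 83.7]
```

Descend, grip gently, lift.

servo_tool(
  plan=[
    [[0, 0, 0], [-3, 0, 25], 186],
    [[0, 0, 0], [0, 0, 25], 186],
    [[0, 0, 0], [0, 0, 20], 186],
    [[0, 0, 0], [0, 0, 14], 186],
    [[0, 0, 0], [0, 0, 0], 186],
    [[0, 0, 0], [0, 0, 0], 255],
    [[0, 0, 0], [0, 0, 0], 255],
    [[0, 0, 0], [0, 0, 0], 255],
    [[0, 0, 0], [0, 0, 0], 255],
    [[0, 0, 0], [0, 0, -5], 255],
    [[0, 0, 0], [0, 0, -10], 255],
    [[0, 0, 0], [0, 0, -20], 255],
    [[0, 0, 0], [0, 0, -25], 255],
    [[0, 0, 0], [0, 0, -30], 255],
    [[0, 0, 0], [0, 0, -30], 255],
    [[0, 0, 0], [0, 0, -10], 255],
    [[0, 0, 0], [0, 0, 0], 255],
  ],
  newtons=25,
)

```text
clock: 12.35
eef_pos: [0.4952, 0.1998, 0.216]
ee_rot: [-0.029, 1.0, 0.001, 0.001]
force: [0.1, 0.0, -3.2]
width: 0.008
grasp_force: 25.0
```

Run:
```python
from d import *
a=case(.005,.04)
legs([(*a,.215,98.12),(*a,.074,98.12)])
snap('side','side2.png')
from m import *
c=snap('top','top2.png')
```

```text
now [0.4952 0.1998 0.216 ] yawy 93.33 clock 12.35 F [ 0.1  0.  -3.2] w 0.008023838693580676 gf 24.98443940654397
to [ 0.5228 -0.1924  0.215  98.12  ] rot [ 0.001  0.003 -0.084] then shift [  28.1 -392.2    1. ]
to [ 5.228e-01 -1.924e-01  7.400e-02  9.812e+01] rot [0. 0. 0.] then shift [  0.   0. 141.]
```

View pics/side2.png

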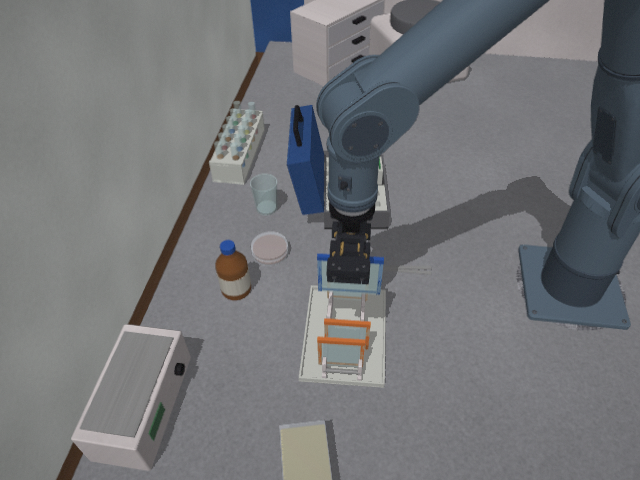

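servo_tool(
  plan=[
    [[0, 0, -0.042], [0, 0, 0], 255],
    [[0, 0, -0.042], [0, 0, 0], 255],
    [[0, 0, 0], [1, -20, 0], 255],
    [[0, 0, 0], [3, -38, 0], 255],
    [[0, 0, 0], [3, -40, 0], 255],
    [[0, 0, 0], [3, -40, 0], 255],
    [[0, 0, 0], [3, -40, 0], 255],
    [[0, 0, 0], [3, -40, 0], 255],
    [[0, 0, 0], [3, -40, 0], 255],
    [[0, 0, 0], [3, -40, 0], 255],
    [[0, 0, 0], [3, -40, 0], 255],
    [[0, 0, 0], [2, -34, 0], 255],
    [[0, 0, 0], [1, -20, 0], 255],
    [[0, 0, 0], [0, 0, 0], 255],
    [[0, 0, 0], [0, 0, 0], 255],
  ],
)

```text
clock: 13.95
eef_pos: [0.5215, -0.1918, 0.2132]
ee_rot: [-0.071, 0.997, 0.001, -0.001]
force: [0.9, 0.3, -2.3]
width: 0.0078
grasp_force: 25.0
```

Run:
```python
from d import *
from m import *
a=case(.005,.04)
legs([(*a,.215,98.12),(*a,.074,98.12)])
c=snap('side'); s=snap('top')
m=blue(c);h=hsv(c)
u=cv2.resize(c['image'][100:300,260:460],None,fx=2,fy=2,interpolation=cv2.INTER_CUBIC); v=cv2.resize(s['image'][200:320,340:480],None,fx=2.8,fy=2.8,interpolation=cv2.INTER_CUBIC)
o=np.zeros((400,800,3),np.uint8);o[:400,:400]=u;o[:336,400:792]=v
cv2.imwrite('pics/a.png',o[:,:,::-1])
```

```text
now [ 0.5215 -0.1918  0.2132] yawy 98.12 clock 13.95 F [ 0.9  0.3 -2.3] w 0.007814593609415938 gf 24.984286052640527
to [ 0.5228 -0.1924  0.215  98.12  ] rot [ 0.001 -0.003  0.   ] then shift [-1.2 -0.8 -1.8]
to [ 5.228e-01 -1.924e-01  7.400e-02  9.812e+01] rot [0. 0. 0.] then shift [  0.   0. 141.]
```

View pics/a.png

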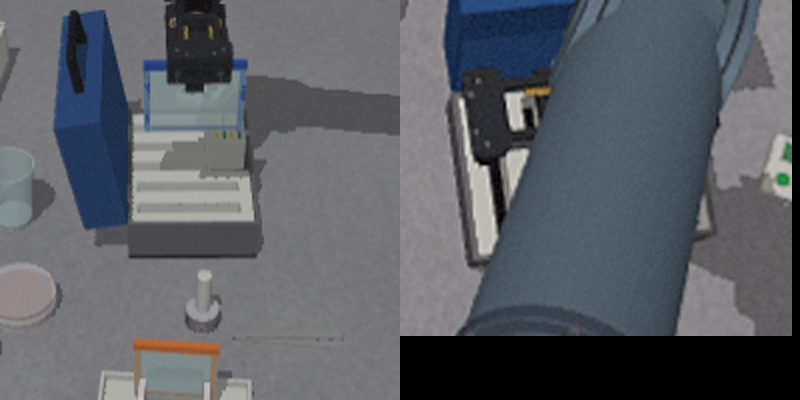

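Run:
```python
from d import *
from m import *
c=snap('side')
for x,y in((-.06,.08),(.07,.08),(-.06,.04),(.07,.04)):
    pass
g=cv2.cvtColor(c['image'],cv2.COLOR_RGB2GRAY)
for x in(-.03,.005,.04):
    L=[]
    for y in np.arange(.015,.112,.003):
        u=proj(c,[[*case(x,y),.055]])[0]; L.append(int(cv2.getRectSubPix(g,(1,1),tuple(map(float,u)))[0,0]))
    print(x,L)
for y in (.06,.02,.08,.04):
    L=[]
    for x in np.arange(-.09,.09,.004):
        u=proj(c,[[*case(x,y),.055]])[0]; L.append(int(cv2.getRectSubPix(g,(1,1),tuple(map(float,u)))[0,0]))
    print('along x from -.09 step .004, y',y,L)
```

```text
-0.03 [117, 117, 116, 123, 148, 159, 154, 144, 141, 141, 140, 148, 162, 174, 174, 174, 174, 174, 173, 160, 147, 141, 141, 142, 144, 157, 168, 173, 173, 174, 145, 104, 83]
0.005 [174, 174, 174, 174, 174, 168, 155, 146, 142, 142, 141, 150, 164, 174, 175, 174, 173, 173, 172, 160, 146, 141, 141, 142, 146, 159, 169, 174, 173, 170, 149, 109, 86]
0.04 [176, 173, 173, 174, 173, 165, 153, 145, 141, 141, 142, 149, 160, 170, 173, 173, 173, 173, 170, 158, 144, 141, 142, 141, 142, 157, 169, 174, 174, 169, 145, 105, 85]
along x from -.09 step .004, y 0.06 [119, 121, 112, 83, 82, 174, 173, 174, 173, 173, 174, 174, 174, 173, 173, 174, 174, 174, 174, 174, 174, 175, 174, 173, 174, 174, 173, 174, 175, 174, 174, 174, 174, 174, 174, 172, 174, 175, 175, 174, 174, 174, 137, 79, 60]
along x from -.09 step .004, y 0.02 [117, 114, 85, 78, 72, 115, 118, 117, 121, 121, 116, 118, 118, 121, 116, 117, 121, 124, 117, 119, 117, 155, 175, 174, 174, 172, 173, 173, 173, 174, 174, 173, 174, 173, 174, 173, 174, 173, 174, 174, 173, 173, 146, 63, 47]
along x from -.09 step .004, y 0.08 [120, 120, 119, 85, 91, 157, 174, 174, 165, 129, 141, 140, 142, 142, 140, 140, 141, 142, 141, 141, 141, 142, 140, 141, 140, 142, 141, 139, 141, 142, 142, 141, 141, 142, 140, 141, 143, 142, 141, 141, 140, 148, 150, 81, 43]
along x from -.09 step .004, y 0.04 [119, 97, 83, 84, 97, 168, 173, 174, 167, 130, 141, 142, 141, 140, 140, 141, 141, 142, 142, 141, 142, 142, 142, 140, 141, 140, 141, 141, 141, 142, 141, 141, 140, 142, 142, 140, 142, 142, 143, 141, 142, 152, 142, 76, 58]
```

servo_tool(
  plan=[
    [[0, 0, 0], [-3, 0, 20], 255],
    [[0, 0, 0], [0, 0, 25], 255],
    [[0, 0, 0], [0, 0, 25], 255],
    [[0, 0, 0], [0, 0, 18], 255],
    [[0, 0, 0], [0, 0, 8], 255],
    [[0, 0, 0], [0, 0, 8], 255],
    [[0, 0, 0], [0, 0, 8], 255],
    [[0, 0, 0], [0, 0, 8], 255],
    [[0, 0, 0], [0, 0, 6], 255],
    [[0, 0, 0], [0, 0, 6], 255],
    [[0, 0, 0], [0, 0, 4], 255],
    [[0, 0, 0], [0, 0, 0], 255],
  ],
)

```text
clock: 15.3
eef_pos: [0.5251, -0.1919, 0.0782]
ee_rot: [-0.071, 0.997, 0.0, -0.0]
force: [-0.1, -0.5, -1.1]
width: 0.008
grasp_force: 25.0
```

```bash
sed -i 's/^C0=.*/C0=np.array([.5252,-.2317])/' d.py
python3 - <<'E'
from d import *
a=case(.005,.04)
legs([(*a,.072,98.12)])
E
```

```text
now [ 0.5251 -0.1919  0.0782] yawy 98.15 clock 15.3 F [-0.1 -0.5 -1.1] w 0.00795092048025047 gf 24.98432598542422
to [ 5.245e-01 -1.914e-01  7.200e-02  9.812e+01] rot [ 0.    -0.001  0.   ] then shift [0.5 0.6 6.2]
```

servo_tool(
  plan=[
    [[0, 0, 0], [0, 0, 2], 255],
    [[0, 0, 0], [0, 0, 2], 255],
    [[0, 0, 0], [0, 0, 1], 255],
    [[0, 0, 0], [0, 0, 0.5], 255],
    [[0, 0, 0], [0, 0, 0], 255],
    [[0, 0, 0], [0, 0, 0], 215],
    [[0, 0, 0], [0, 0, 0], 200],
    [[0, 0, 0], [0, 0, 0], 186],
    [[0, 0, 0], [0, 0, 0], 186],
    [[0, 0, 0], [0, 0, -10], 186],
    [[0, 0, 0], [0, 0, -20], 186],
    [[0, 0, 0], [0, 0, -30], 186],
    [[0, 0, 0], [0, 0, -35], 186],
    [[0, 0, 0], [0, 0, -30], 186],
    [[0, 0, 0], [0, 0, -15], 186],
    [[0, 0, 0], [0, 0, 0], 186],
  ],
)

```text
clock: 16.9
eef_pos: [0.5269, -0.1927, 0.2162]
ee_rot: [-0.071, 0.997, -0.001, 0.003]
force: [-0.3, -0.5, -0.6]
width: 0.0234
grasp_force: 0.0
```

Run:
```python
from d import *
legs([(.5056,.117,.165,93.3),(.5056,.117,.076,93.3)])
```

```text
now [ 0.5269 -0.1927  0.2162] yawy 98.14 clock 16.9 F [-0.3 -0.5 -0.6] w 0.02343521442380176 gf 0.0
to [ 0.5056  0.117   0.165  93.3   ] rot [-0.002  0.005  0.084] then shift [  3.4 310.4  51.2]
to [5.056e-01 1.170e-01 7.600e-02 9.330e+01] rot [0. 0. 0.] then shift [ 0.  0. 89.]
```

servo_tool(
  plan=[
    [[0, 0.002, 0.042], [0, 0, 0], 186],
    [[0, 0.002, 0.042], [0, 0, 0], 186],
    [[0, 0, 0], [0, 20, 0], 186],
    [[0, 0, 0], [0, 40, 0], 186],
    [[0, 0, 0], [0, 45, 0], 186],
    [[0, 0, 0], [0, 45, 5], 186],
    [[0, 0, 0], [0, 45, 5], 186],
    [[0, 0, 0], [1, 45, 10], 186],
    [[0, 0, 0], [1, 40, 10], 186],
    [[0, 0, 0], [1, 30, 20], 186],
    [[0, 0, 0], [0, 0, 0], 186],
    [[0, 0, 0], [0, 0, 0], 186],
  ],
)

```text
clock: 18.1
eef_pos: [0.5032, 0.1171, 0.1622]
ee_rot: [-0.03, 1.0, -0.001, -0.003]
force: [0.7, 0.0, 0.2]
width: 0.024
grasp_force: 0.0
```

Run:
```python
from d import *
legs([(.5056,.117,.076,93.3)])
c=snap('side');o=cv2.resize(c['image'][100:400,260:460],None,fx=2,fy=2,interpolation=cv2.INTER_CUBIC);cv2.imwrite('pics/b.png',o[:,:,::-1])
```

```text
now [0.5032 0.1171 0.1622] yawy 93.42 clock 18.1 F [0.7 0.  0.2] w 0.023963047204682557 gf 0.0
to [5.056e-01 1.170e-01 7.600e-02 9.330e+01] rot [-0.001 -0.006  0.002] then shift [-2.4 -0.3 86.2]
```

View pics/b.png

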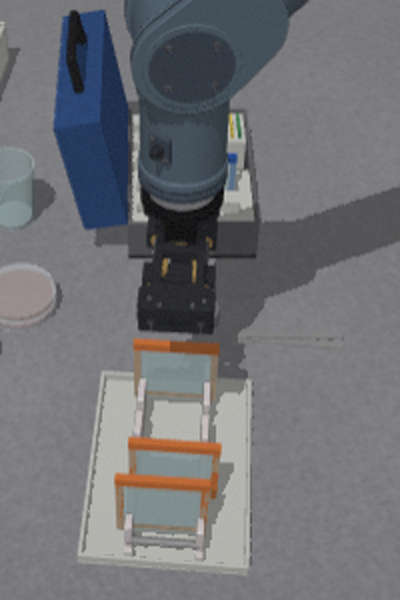

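servo_tool(
  plan=[
    [[0, -0.003, 0], [-2, 0, 25], 186],
    [[0, 0, 0], [0, 0, 25], 186],
    [[0, 0, 0], [0, 0, 21], 186],
    [[0, 0, 0], [0, 0, 15], 186],
    [[0, 0, 0], [0, 0, 0], 186],
    [[0, 0, 0], [0, 0, 0], 255],
    [[0, 0, 0], [0, 0, 0], 255],
    [[0, 0, 0], [0, 0, 0], 255],
    [[0, 0, 0], [0, 0, 0], 255],
    [[0, 0, 0], [0, 0, -5], 255],
    [[0, 0, 0], [0, 0, -10], 255],
    [[0, 0, 0], [0, 0, -20], 255],
    [[0, 0, 0], [0, 0, -25], 255],
    [[0, 0, 0], [0, 0, -30], 255],
    [[0, 0, 0], [0, 0, -30], 255],
    [[0, 0, 0], [0, 0, -10], 255],
    [[0, 0, 0], [0, 0, 0], 255],
  ],
)

```text
clock: 19.85
eef_pos: [0.5068, 0.1177, 0.2086]
ee_rot: [-0.029, 1.0, 0.0, 0.001]
force: [-0.1, 0.3, -0.9]
width: 0.0075
grasp_force: 24.9
```

Run:
```python
from d import *
a=case(.027,-.08)
legs([(*a,.206,98.12),(*a,.062,98.12)])
```

```text
now [0.5068 0.1177 0.2086] yawy 93.35 clock 19.85 F [-0.1  0.3 -0.9] w 0.007456212818007419 gf 24.93581305083353
to [ 0.5632 -0.3071  0.206  98.12  ] rot [ 0.001  0.002 -0.083] then shift [   4.2 -428.5    2.6]
to [ 5.632e-01 -3.071e-01  6.200e-02  9.812e+01] rot [0. 0. 0.] then shift [  0.   0. 144.]
```

servo_tool(
  plan=[
    [[0, 0, -0.042], [0, 0, 0], 255],
    [[0, 0, -0.042], [0, 0, 0], 255],
    [[0, 0, 0], [0, -20, 0], 255],
    [[0, 0, 0], [0, -39, 0], 255],
    [[0, 0, 0], [0, -44, 0], 255],
    [[0, 0, 0], [0, -44, 0], 255],
    [[0, 0, 0], [0, -44, 0], 255],
    [[0, 0, 0], [0, -44, 0], 255],
    [[0, 0, 0], [0, -44, 0], 255],
    [[0, 0, 0], [1, -44, 0], 255],
    [[0, 0, 0], [1, -44, 0], 255],
    [[0, 0, 0], [1, -40, 0], 255],
    [[0, 0, 0], [1, -20, 0], 255],
    [[0, 0, 0], [0, 0, 0], 255],
    [[0, 0, 0], [0, 0, 0], 255],
  ],
)

```text
clock: 21.35
eef_pos: [0.5619, -0.3049, 0.2053]
ee_rot: [-0.071, 0.997, 0.001, -0.002]
force: [0.1, 1.1, -2.0]
width: 0.0078
grasp_force: 24.9
```

Run:
```python
from d import *
a=case(.027,-.08)
legs([(*a,.206,98.12),(*a,.0646,98.12)])
c=snap('side')
P=lambda x,y,z:np.round(proj(c,[[*case(x,y),z]])[0],1)
s=state()['eef_pos'];print('expected top ends of held', [np.round(proj(c,[[*(s[:2]+rot(CY)@np.array([d,0])),s[2]+.0314]])[0],1) for d in(-.045,.045)])
from m import *
m=orange(c);m[260:]=0;m[:,:260]=0
for st,ce,l in comps(m,20): print(st,ce)
```

```text
now [ 0.5619 -0.3049  0.2053] yawy 98.13 clock 21.35 F [ 0.1  1.1 -2. ] w 0.007778489720495813 gf 24.93576053122524
to [ 0.5632 -0.3071  0.206  98.12  ] rot [ 0.002 -0.003  0.   ] then shift [-1.1 -2.3 -0.7]
to [ 5.632e-01 -3.071e-01  6.460e-02  9.812e+01] rot [0. 0. 0.] then shift [  0.    0.  141.4]
expected top ends of held [array([364. , 105.8]), array([327.6, 106.1])]
[361 106   4  20  42] [362.42857143 115.04761905]
```

servo_tool(
  plan=[
    [[0, 0, 0], [-1, -2, 20], 255],
    [[0, 0, 0], [0, 0, 25], 255],
    [[0, 0, 0], [0, 0, 25], 255],
    [[0, 0, 0], [0, 0, 15], 255],
    [[0, 0, 0], [0, 0, 8], 255],
    [[0, 0, 0], [0, 0, 8], 255],
    [[0, 0, 0], [0, 0, 8], 255],
    [[0, 0, 0], [0, 0, 8], 255],
    [[0, 0, 0], [0, 0, 8], 255],
    [[0, 0, 0], [0, 0, 6], 255],
    [[0, 0, 0], [0, 0, 5], 255],
    [[0, 0, 0], [0, 0, 0], 255],
  ],
)

```text
clock: 22.6
eef_pos: [0.5634, -0.3076, 0.0705]
ee_rot: [-0.071, 0.997, 0.0, -0.001]
force: [-0.3, -0.1, -0.3]
width: 0.0078
grasp_force: 24.9
```

Run:
```python
from d import *
a=case(.027,-.08)
legs([(*a,.0646,98.12)])
```

```text
now [ 0.5634 -0.3076  0.0705] yawy 98.14 clock 22.6 F [-0.3 -0.1 -0.3] w 0.007815864151009736 gf 24.935872784117237
to [ 5.632e-01 -3.071e-01  6.460e-02  9.812e+01] rot [ 0.001 -0.002  0.   ] then shift [0.1 0.5 5.9]
```

servo_tool(
  plan=[
    [[0, 0, 0], [0, 0, 2], 255],
    [[0, 0, 0], [0, 0, 2], 255],
    [[0, 0, 0], [0, 0, 1], 255],
    [[0, 0, 0], [0, 0, 0.5], 255],
    [[0, 0, 0], [0, 0, 0], 255],
    [[0, 0, 0], [0, 0, 0], 215],
    [[0, 0, 0], [0, 0, 0], 200],
    [[0, 0, 0], [0, 0, 0], 186],
    [[0, 0, 0], [0, 0, 0], 186],
    [[0, 0, 0], [0, 0, -10], 186],
    [[0, 0, 0], [0, 0, -20], 186],
    [[0, 0, 0], [0, 0, -30], 186],
    [[0, 0, 0], [0, 0, -35], 186],
    [[0, 0, 0], [0, 0, -35], 186],
    [[0, 0, 0], [0, 0, -20], 186],
    [[0, 0, 0.042], [0, 0, 0], 186],
    [[0, 0, 0.042], [0, 0, 0], 186],
    [[0, 0, 0], [1, 20, 0], 186],
    [[0, 0, 0], [2, 40, 0], 186],
    [[0, 0, 0], [3, 45, 0], 186],
  ],
)

```text
clock: 24.6
eef_pos: [0.5516, -0.2035, 0.2165]
ee_rot: [-0.028, 1.0, -0.001, 0.0]
force: [1.2, 0.7, -0.8]
width: 0.0239
grasp_force: 0.0
```

servo_tool(
  plan=[
    [[0, 0, 0], [3, 45, 0], 186],
    [[0, 0, 0], [3, 45, 0], 186],
    [[0, 0, 0], [3, 45, 0], 186],
    [[0, 0, 0], [3, 45, 0], 186],
    [[0, 0, 0], [3, 45, 0], 186],
    [[0, 0, 0], [3, 45, 0], 186],
    [[0, 0, 0], [3, 45, 0], 186],
    [[0, 0, 0], [3, 45, 10], 186],
    [[0, 0, 0], [3, 42, 15], 186],
    [[0, 0, 0], [2, 25, 20], 186],
    [[0, 0, 0], [1, 15, 5], 186],
    [[0, 0, 0], [0, 0, 0], 186],
    [[0, 0, 0], [0, 0, 0], 186],
  ],
)

```text
clock: 25.9
eef_pos: [0.497, 0.2348, 0.1666]
ee_rot: [-0.028, 1.0, -0.0, 0.0]
force: [0.7, -1.0, 0.0]
width: 0.0239
grasp_force: 0.0
```

Run:
```python
from d import *
legs([(.4926,.242,.076,93.3)])
```

```text
now [0.497  0.2348 0.1666] yawy 93.25 clock 25.9 F [ 0.7 -1.   0. ] w 0.023850723742688443 gf 0.0
to [4.926e-01 2.420e-01 7.600e-02 9.330e+01] rot [-0.001  0.    -0.001] then shift [ 4.   7.5 90.6]
```

servo_tool(
  plan=[
    [[0, 0, 0], [4, 7, 10], 186],
    [[0, 0, 0], [0, 0, 25], 186],
    [[0, 0, 0], [0, 0, 25], 186],
    [[0, 0, 0], [0, 0, 18], 186],
    [[0, 0, 0], [0, 0, 12], 186],
    [[0, 0, 0], [0, 0, 0], 186],
    [[0, 0, 0], [0, 0, 0], 255],
    [[0, 0, 0], [0, 0, 0], 255],
    [[0, 0, 0], [0, 0, 0], 255],
    [[0, 0, 0], [0, 0, 0], 255],
    [[0, 0, 0], [0, 0, -5], 255],
    [[0, 0, 0], [0, 0, -10], 255],
    [[0, 0, 0], [0, 0, -20], 255],
    [[0, 0, 0], [0, 0, -25], 255],
    [[0, 0, 0], [0, 0, -30], 255],
    [[0, 0, 0], [0, 0, -30], 255],
    [[0, 0, 0], [0, 0, -10], 255],
    [[0, 0, 0], [0, 0, 0], 255],
  ],
)

```text
clock: 27.7
eef_pos: [0.4924, 0.2434, 0.207]
ee_rot: [-0.029, 1.0, 0.001, 0.001]
force: [0.3, 0.7, -1.8]
width: 0.0078
grasp_force: 25.0
```

Run:
```python
from d import *
a=case(.027,-.04)
legs([(*a,.206,98.12),(*a,.062,98.12)])
```

```text
now [0.4924 0.2434 0.207 ] yawy 93.34 clock 27.7 F [ 0.3  0.7 -1.8] w 0.0077949374051935255 gf 24.980831255670637
to [ 0.5576 -0.2675  0.206  98.12  ] rot [ 0.001  0.002 -0.083] then shift [   7.7 -515.     1. ]
to [ 5.576e-01 -2.675e-01  6.200e-02  9.812e+01] rot [0. 0. 0.] then shift [  0.   0. 144.]
```

servo_tool(
  plan=[
    [[0, 0, -0.042], [0, 0, 0], 255],
    [[0, 0, -0.042], [0, 0, 0], 255],
    [[0, 0, 0], [0, -20, 0], 255],
    [[0, 0, 0], [0, -40, 0], 255],
    [[0, 0, 0], [1, -45, 0], 255],
    [[0, 0, 0], [1, -45, 0], 255],
    [[0, 0, 0], [1, -45, 0], 255],
    [[0, 0, 0], [1, -45, 0], 255],
    [[0, 0, 0], [1, -45, 0], 255],
    [[0, 0, 0], [1, -45, 0], 255],
    [[0, 0, 0], [1, -45, 0], 255],
    [[0, 0, 0], [0, -45, 0], 255],
    [[0, 0, 0], [0, -45, 0], 255],
    [[0, 0, 0], [0, -35, 0], 255],
    [[0, 0, 0], [0, -17, 0], 255],
    [[0, 0, 0], [0, 0, 0], 255],
    [[0, 0, 0], [0, 0, 0], 255],
  ],
)

```text
clock: 29.4
eef_pos: [0.5578, -0.2678, 0.2045]
ee_rot: [-0.072, 0.997, 0.001, -0.001]
force: [-0.2, 0.4, -1.5]
width: 0.0082
grasp_force: 25.0
```

Run:
```python
from d import *
a=case(.027,-.04)
legs([(*a,.206,98.12),(*a,.063,98.12)])
c=snap('side')
from m import *
s=state()['eef_pos'];print('expected top ends of held', [np.round(proj(c,[[*(s[:2]+rot(CY)@np.array([d,0])),s[2]+.033]])[0],1) for d in(-.045,.045)])
m=orange(c);m[260:]=0;m[:,:260]=0
for st,ce,l in comps(m,10): print(st,ce)
```

```text
now [ 0.5578 -0.2678  0.2045] yawy 98.21 clock 29.4 F [-0.2  0.4 -1.5] w 0.008225378506982744 gf 24.981106279883534
to [ 0.5576 -0.2675  0.206  98.12  ] rot [ 0.002 -0.003  0.002] then shift [ 0.2  0.4 -1.5]
to [ 5.576e-01 -2.675e-01  6.300e-02  9.812e+01] rot [0. 0. 0.] then shift [  0.   0. 143.]
expected top ends of held [array([364.4, 114. ]), array([327.2, 114.3])]
[327 114   5  31  74] [328.52702703 124.97297297]
[328 151  34  14 173] [344.23699422 153.89595376]
```

servo_tool(
  plan=[
    [[0, 0, 0], [0, 0, 20], 255],
    [[0, 0, 0], [0, 0, 25], 255],
    [[0, 0, 0], [0, 0, 23], 255],
    [[0, 0, 0], [0, 0, 15], 255],
    [[0, 0, 0], [0, 0, 8], 255],
    [[0, 0, 0], [0, 0, 8], 255],
    [[0, 0, 0], [0, 0, 8], 255],
    [[0, 0, 0], [0, 0, 8], 255],
    [[0, 0, 0], [0, 0, 8], 255],
    [[0, 0, 0], [0, 0, 7], 255],
    [[0, 0, 0], [0, 0, 5], 255],
    [[0, 0, 0], [0, 0, 0], 255],
  ],
)

```text
clock: 30.65
eef_pos: [0.5575, -0.2696, 0.0699]
ee_rot: [-0.071, 0.997, 0.0, -0.001]
force: [-0.3, -0.6, -0.9]
width: 0.0078
grasp_force: 25.0
```

Run:
```python
from d import *
a=case(.027,-.04)
legs([(*a,.063,98.12),(*a,.216,98.12),(.4997,.2842,.165,93.3)])
```

```text
now [ 0.5575 -0.2696  0.0699] yawy 98.15 clock 30.65 F [-0.3 -0.6 -0.9] w 0.00784110975483777 gf 24.980885423719883
to [ 5.576e-01 -2.675e-01  6.300e-02  9.812e+01] rot [ 0.001 -0.002  0.001] then shift [-0.3  2.1  6.9]
to [ 0.5576 -0.2675  0.216  98.12  ] rot [0. 0. 0.] then shift [   0.    0. -153.]
to [ 0.4997  0.2842  0.165  93.3   ] rot [0.    0.    0.084] then shift [ 26.  554.1  51. ]
```

servo_tool(
  plan=[
    [[0, 0, 0], [0, 1, 3], 255],
    [[0, 0, 0], [0, 0, 2], 255],
    [[0, 0, 0], [0, 0, 1], 255],
    [[0, 0, 0], [0, 0, 0.5], 255],
    [[0, 0, 0], [0, 0, 0], 255],
    [[0, 0, 0], [0, 0, 0], 215],
    [[0, 0, 0], [0, 0, 0], 200],
    [[0, 0, 0], [0, 0, 0], 186],
    [[0, 0, 0], [0, 0, 0], 186],
    [[0, 0, 0], [0, 0, -10], 186],
    [[0, 0, 0], [0, 0, -20], 186],
    [[0, 0, 0], [0, 0, -30], 186],
    [[0, 0, 0], [0, 0, -35], 186],
    [[0, 0, 0], [0, 0, -35], 186],
    [[0, 0, 0], [0, 0, -20], 186],
    [[0, 0, 0.042], [0, 0, 0], 186],
    [[0, 0, 0.042], [0, 0, 0], 186],
    [[0, 0, 0], [1, 20, 0], 186],
    [[0, 0, 0], [2, 40, 0], 186],
    [[0, 0, 0], [2, 45, 0], 186],
  ],
)

```text
clock: 32.65
eef_pos: [0.5466, -0.1645, 0.215]
ee_rot: [-0.028, 1.0, -0.001, 0.0]
force: [1.4, 0.7, -0.2]
width: 0.0237
grasp_force: 0.0
```

servo_tool(
  plan=[
    [[0, 0, 0], [2, 45, 0], 186],
    [[0, 0, 0], [2, 45, 0], 186],
    [[0, 0, 0], [2, 45, 0], 186],
    [[0, 0, 0], [2, 45, 0], 186],
    [[0, 0, 0], [2, 45, 0], 186],
    [[0, 0, 0], [2, 45, 0], 186],
    [[0, 0, 0], [2, 45, 0], 186],
    [[0, 0, 0], [2, 45, 10], 186],
    [[0, 0, 0], [2, 45, 15], 186],
    [[0, 0, 0], [2, 30, 20], 186],
    [[0, 0, 0], [1, 16, 5], 186],
    [[0, 0, 0], [0, 0, 0], 186],
    [[0, 0, 0], [0, 0, 0], 186],
  ],
)

```text
clock: 33.95
eef_pos: [0.5007, 0.283, 0.1651]
ee_rot: [-0.028, 1.0, -0.001, 0.0]
force: [1.4, -1.0, 0.0]
width: 0.0238
grasp_force: 0.0
```

Run:
```python
from d import *
legs([(.4997,.2842,.076,93.3)])
```

```text
now [0.5007 0.283  0.1651] yawy 93.24 clock 33.95 F [ 1.4 -1.   0. ] w 0.023846207104639357 gf 0.0
to [4.997e-01 2.842e-01 7.600e-02 9.330e+01] rot [-0.001  0.    -0.001] then shift [ 0.9  1.3 89.1]
```

servo_tool(
  plan=[
    [[0, 0, 0], [1, 1, 10], 186],
    [[0, 0, 0], [0, 0, 25], 186],
    [[0, 0, 0], [0, 0, 24], 186],
    [[0, 0, 0], [0, 0, 18], 186],
    [[0, 0, 0], [0, 0, 12], 186],
    [[0, 0, 0], [0, 0, 0], 186],
    [[0, 0, 0], [0, 0, 0], 255],
    [[0, 0, 0], [0, 0, 0], 255],
    [[0, 0, 0], [0, 0, 0], 255],
    [[0, 0, 0], [0, 0, 0], 255],
    [[0, 0, 0], [0, 0, -5], 255],
    [[0, 0, 0], [0, 0, -10], 255],
    [[0, 0, 0], [0, 0, -20], 255],
    [[0, 0, 0], [0, 0, -25], 255],
    [[0, 0, 0], [0, 0, -30], 255],
    [[0, 0, 0], [0, 0, -30], 255],
    [[0, 0, 0], [0, 0, -10], 255],
    [[0, 0, 0], [0, 0, 0], 255],
  ],
)

```text
clock: 35.75
eef_pos: [0.4993, 0.2862, 0.2066]
ee_rot: [-0.029, 1.0, 0.001, 0.001]
force: [0.1, -0.9, -1.9]
width: 0.0077
grasp_force: 25.0
```

Run:
```python
from d import *
a=case(.027,0)
legs([(*a,.206,98.12),(*a,.063,98.12)])
```

```text
now [0.4993 0.2862 0.2066] yawy 93.34 clock 35.75 F [ 0.1 -0.9 -1.9] w 0.007688701832230949 gf 24.981441032141447
to [ 0.5519 -0.2279  0.206  98.12  ] rot [ 0.001  0.002 -0.083] then shift [  20.5 -516.4    0.6]
to [ 5.519e-01 -2.279e-01  6.300e-02  9.812e+01] rot [0. 0. 0.] then shift [  0.   0. 143.]
```

servo_tool(
  plan=[
    [[0, 0, -0.042], [0, 0, 0], 255],
    [[0, 0, -0.042], [0, 0, 0], 255],
    [[0, 0, 0], [1, -20, 0], 255],
    [[0, 0, 0], [1, -40, 0], 255],
    [[0, 0, 0], [2, -45, 0], 255],
    [[0, 0, 0], [2, -45, 0], 255],
    [[0, 0, 0], [2, -45, 0], 255],
    [[0, 0, 0], [2, -45, 0], 255],
    [[0, 0, 0], [2, -45, 0], 255],
    [[0, 0, 0], [2, -45, 0], 255],
    [[0, 0, 0], [2, -45, 0], 255],
    [[0, 0, 0], [2, -45, 0], 255],
    [[0, 0, 0], [1, -45, 0], 255],
    [[0, 0, 0], [1, -35, 0], 255],
    [[0, 0, 0], [0, -17, 0], 255],
    [[0, 0, 0], [0, 0, 0], 255],
    [[0, 0, 0], [0, 0, 0], 255],
  ],
)

```text
clock: 37.45
eef_pos: [0.5518, -0.227, 0.2041]
ee_rot: [-0.072, 0.997, 0.001, -0.001]
force: [0.7, 0.5, -1.9]
width: 0.0077
grasp_force: 25.0
```

Run:
```python
from d import *
a=case(.027,0)
legs([(*a,.206,98.12),(*a,.063,98.12)])
c=snap('side')
from m import *
s=state()['eef_pos'];print('expected top ends of held', [np.round(proj(c,[[*(s[:2]+rot(CY)@np.array([d,0])),s[2]+.033]])[0],1) for d in(-.045,.045)])
m=orange(c);m[260:]=0;m[:,:260]=0
for st,ce,l in comps(m,10): print(st,ce)
```

```text
now [ 0.5518 -0.227   0.2041] yawy 98.21 clock 37.45 F [ 0.7  0.5 -1.9] w 0.007742308853705925 gf 24.981671862769872
to [ 0.5519 -0.2279  0.206  98.12  ] rot [ 0.002 -0.003  0.002] then shift [-0.  -0.9 -1.9]
to [ 5.519e-01 -2.279e-01  6.300e-02  9.812e+01] rot [0. 0. 0.] then shift [  0.   0. 143.]
expected top ends of held [array([365.3, 124. ]), array([327.3, 124.4])]
[327 124   5   6  25] [329.04 126.04]
[363 124   2  10  13] [363.46153846 128.38461538]
[362 142   2   8  12] [362.66666667 145.33333333]
[328 150  34  15 160] [343.4125 160.7625]
```

servo_tool(
  plan=[
    [[0, 0, 0], [0, 0, 20], 255],
    [[0, 0, 0], [0, 0, 25], 255],
    [[0, 0, 0], [0, 0, 23], 255],
    [[0, 0, 0], [0, 0, 15], 255],
    [[0, 0, 0], [0, 0, 8], 255],
    [[0, 0, 0], [0, 0, 8], 255],
    [[0, 0, 0], [0, 0, 8], 255],
    [[0, 0, 0], [0, 0, 8], 255],
    [[0, 0, 0], [0, 0, 8], 255],
    [[0, 0, 0], [0, 0, 7], 255],
    [[0, 0, 0], [0, 0, 5], 255],
    [[0, 0, 0], [0, 0, 0], 255],
  ],
)

```text
clock: 38.7
eef_pos: [0.5515, -0.2288, 0.0694]
ee_rot: [-0.071, 0.997, 0.0, -0.001]
force: [-0.2, -0.4, -1.4]
width: 0.0079
grasp_force: 25.0
```

servo_tool(
  plan=[
    [[0, 0, 0], [0, 0, 3], 255],
    [[0, 0, 0], [0, 0, 2], 255],
    [[0, 0, 0], [0, 0, 1], 255],
    [[0, 0, 0], [0, 0, 0], 255],
    [[0, 0, 0], [0, 0, 0], 255],
    [[0, 0, 0], [0, 0, 0], 215],
    [[0, 0, 0], [0, 0, 0], 200],
    [[0, 0, 0], [0, 0, 0], 186],
    [[0, 0, 0], [0, 0, 0], 186],
    [[0, 0, 0], [0, 0, -10], 186],
    [[0, 0, 0], [0, 0, -20], 186],
    [[0, 0, 0], [0, 0, -30], 186],
    [[0, 0, 0], [0, 0, -35], 186],
    [[0, 0, 0], [0, 0, -35], 186],
    [[0, 0, 0], [0, 0, -20], 186],
    [[0, 0, 0], [10, 20, 0], 150],
    [[0, 0, 0], [10, 40, 0], 150],
    [[0, 0, 0], [10, 40, 0], 150],
    [[0, 0, 0], [10, 40, 0], 150],
    [[0, 0, 0], [0, 0, 0], 150],
  ],
)

```text
clock: 40.7
eef_pos: [0.491, -0.0906, 0.2146]
ee_rot: [-0.074, 0.997, 0.002, -0.001]
force: [-0.0, 0.6, 1.1]
width: 0.0361
grasp_force: 0.0
```

```bash
cat > can.py <<'E'
from d import *
from m import *
s=snap('side','s3.png');t=snap('top','t3.png')
h=hsv(t);g=cv2.cvtColor(t['image'],cv2.COLOR_RGB2GRAY)
m=(g>150)&(h[...,1]<60);m[:225]=0;m[330:]=0;m[:,:291]=0;m[:,357:]=0
for st,ce,l in comps(m,30): print('top',st,ce,onz(t,[ce],.05).round(4))
h=hsv(s);g=cv2.cvtColor(s['image'],cv2.COLOR_RGB2GRAY)
m=(g>150)&(h[...,1]<60);m[:225]=0;m[285:]=0;m[:,:290]=0;m[:,460:]=0
for st,ce,l in comps(m,15): print('side',st,ce,onz(s,[(ce[0],st[1]+2.5)],.084).round(4))
o=np.zeros((300,800,3),np.uint8);o[:,:400]=cv2.resize(s['image'][130:280,280:480],(400,300));o[:,400:]=cv2.resize(t['image'][200:320,300:460],(400,300))
cv2.imwrite('pics/c.png',o[:,:,::-1])
E
python3 - <<'E'
exec(open('can.py').read())
legs([])
E
```

```text
side [351 236  15   8  58] [358.03448276 240.05172414] [[ 0.4965 -0.0041  0.084 ]]
side [330 279   4   6  19] [331.57894737 281.52631579] [[0.5393 0.1284 0.084 ]]
now [ 0.4929 -0.0956  0.2151] yawy 98.25 clock 40.8 F [ 0.4 -0.9  0.1] w 0.03636806623393629 gf 0.0
```

View pics/c.png

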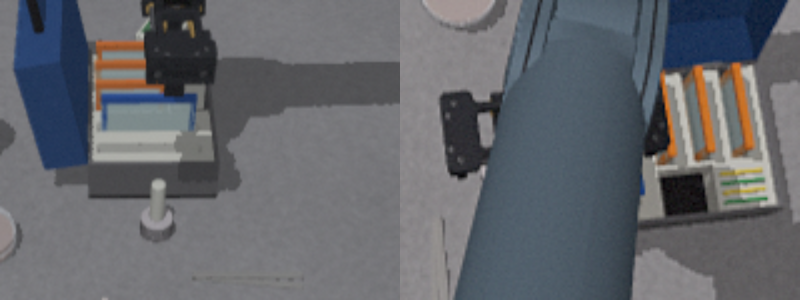

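Run:
```python
from d import *
from m import *
s=snap('side');g=cv2.cvtColor(s['image'],cv2.COLOR_RGB2GRAY)
print(g[214:252,348:372:1])
for z,uv in((.084,(359,221.5)),(.028,(358.5,239))): print(z,onz(s,[uv],z).round(4))
```

```text
[[ 74  76  75  74  73  75  74  75  76  73  73  74  74  74  73  74  74  75
   73  74  62  61  62  60]
 [ 76  73  73  74  75  73  74  75  74  73  74  71  72  75  76  74  76  73
   73  71  63  62  63  60]
 [ 75  77  74  74  73  73  73  75  75  71  75  74  76  72  74  75  72  74
   74  75  64  62  58  60]
 [ 74  74  73  74  72  73  75  75  73  76  72  74  74  76  74  75  76  73
   72  74  69  64  62  62]
 [ 74  73  73  72  71  75  73  75  74  71  72  75  75  75  75  73  75  75
   74  73  71  68  67  67]
 [ 75  74  73  76  75  72  73  74  73  98 120 118 116  86  76  72  73  74
   74  75  73  73  75  75]
 [ 73  74  74  75  75  75  76  73 118 149 160 159 157 144 100  75  73  75
   73  72  73  72  72  73]
 [ 73  74  74  74  74  73  75  87 161 172 173 173 174 175 133  78  74  74
   75  75  76  73  73  74]
 [ 76  73  72  73  71  74  74  95 174 176 175 176 175 176 151  78  74  74
   72  74  74  74  76  72]
 [ 73  74  73  74  74  73  73  95 162 177 178 178 179 172 135  77  74  75
   74  74  75  75  75  74]
 [ 77  74  76  72  74  72  74  98 140 159 170 168 162 149 107  75  73  74
   73  73  74  7
[... 2106 characters left out ...]
  79  83 119 120 119 124]
 [125 123  75  81  84  91  98  98  94  94  96  94 102  74  84  75  75  67
   80 105 119 119 120 121]
 [123 124  95  81  85  90  99  95  95  94  94  92  95  80  83  82  72  69
  105 121 118 121 123 123]
 [122 122 116  92  86  90  85  90 107  93  95  94  96  89  83  84  80 103
  120 119 121 121 123 123]
 [125 123 122 111 102  87  83  86 104  92  92  90  93  90  82  88  96 118
  120 123 123 124 123 125]
 [126 122 123 122 119 113 107 109  90  83  84  90  95 100 100 112 113 118
  118 122 124 123 124 124]
 [126 124 125 122 121 124 121 127 110 104 104 110 115 121 120 119 121 120
  121 120 120 122 122 121]]
0.084 [[ 0.4998 -0.0592  0.084 ]]
0.028 [[ 0.4986 -0.0557  0.028 ]]
```

Run:
```python
from d import *
legs([(.4985,-.059,.13,98.12),(.4985,-.059,.054,98.12)])
```

```text
now [ 0.4931 -0.0968  0.215 ] yawy 98.13 clock 40.85 F [ 1.  -1.3 -0.1] w 0.03590353813149117 gf 0.0
to [ 4.985e-01 -5.900e-02  1.300e-01  9.812e+01] rot [-0.001  0.     0.   ] then shift [-10.7  36.6  85. ]
to [ 4.985e-01 -5.900e-02  5.400e-02  9.812e+01] rot [0. 0. 0.] then shift [ 0.  0. 76.]
```

servo_tool(
  plan=[
    [[0, 0, 0], [-5, 18, 10], 150],
    [[0, 0, 0], [-6, 18, 25], 150],
    [[0, 0, 0], [0, 0, 30], 150],
    [[0, 0, 0], [0, 0, 20], 150],
    [[0, 0, 0], [0, 0, 0], 150],
    [[0, 0, 0], [0, 0, 0], 150],
  ],
)

```text
clock: 41.45
eef_pos: [0.4989, -0.0603, 0.1296]
ee_rot: [-0.07, 0.998, -0.0, -0.0]
force: [1.1, 0.1, 0.6]
width: 0.036
grasp_force: 0.0
```

Run:
```python
from d import *
legs([(.4985,-.059,.054,98.12)])
s=snap('side');o=cv2.resize(s['image'][160:270,300:420],(480,440),interpolation=cv2.INTER_CUBIC)
cv2.imwrite('pics/e.png',o[:,:,::-1])
```

```text
now [ 0.4989 -0.0603  0.1296] yawy 98.03 clock 41.45 F [1.1 0.1 0.6] w 0.036009729785050126 gf 0.0
to [ 4.985e-01 -5.900e-02  5.400e-02  9.812e+01] rot [-0.001 -0.001 -0.002] then shift [ 0.2  1.3 75.6]
```

View pics/e.png

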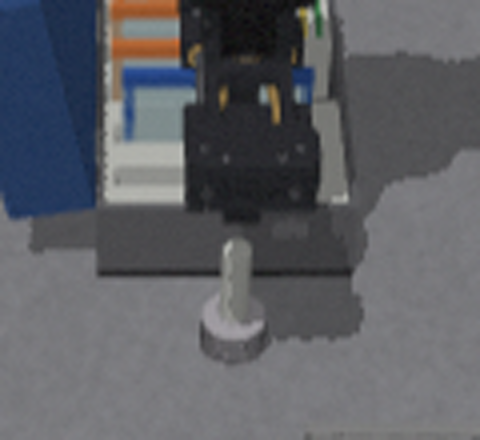

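servo_tool(
  plan=[
    [[0, 0, 0], [-2, 1, 20], 150],
    [[0, 0, 0], [0, 0, 20], 150],
    [[0, 0, 0], [0, 0, 20], 150],
    [[0, 0, 0], [0, 0, 15], 150],
    [[0, 0, 0], [0, 0, 0], 150],
    [[0, 0, 0], [0, 0, 0], 255],
    [[0, 0, 0], [0, 0, 0], 255],
    [[0, 0, 0], [0, 0, 0], 255],
    [[0, 0, 0], [0, 0, 0], 255],
  ],
  newtons=25,
)

```text
clock: 42.4
eef_pos: [0.5012, -0.0579, 0.0553]
ee_rot: [-0.071, 0.997, -0.0, 0.001]
force: [-0.7, -1.1, 5.4]
width: 0.0172
grasp_force: 24.9
```

servo_tool(
  plan=[
    [[0, 0, 0], [0, 0, -5], 255],
    [[0, 0, 0], [0, 0, -20], 255],
    [[0, 0, 0], [0, 0, -30], 255],
    [[0, 0, 0], [0, 0, -40], 255],
    [[0, 0, 0], [0, 0, -35], 255],
    [[0, 0, 0], [0, 0, -20], 255],
    [[0, 0, 0], [0, 0, 0], 255],
  ],
)

```text
clock: 43.1
eef_pos: [0.5018, -0.0575, 0.2069]
ee_rot: [-0.071, 0.997, -0.0, 0.002]
force: [0.2, 0.5, -1.5]
width: 0.0172
grasp_force: 24.9
```

Run:
```python
from d import *
a=case(-.051,-.02)
legs([(*a,.204,98.12),(*a,.06,98.12)])
s=snap('side');o=cv2.resize(s['image'][130:270,280:420],(560,560),interpolation=cv2.INTER_CUBIC)
cv2.imwrite('pics/f.png',o[:,:,::-1])
```

```text
now [ 0.5018 -0.0575  0.2069] yawy 98.15 clock 43.1 F [ 0.2  0.5 -1.5] w 0.01722618169886669 gf 24.94995237328112
to [ 0.4775 -0.2587  0.204  98.12  ] rot [-0.     0.004  0.001] then shift [  52.4 -195.8    2.9]
to [ 4.775e-01 -2.587e-01  6.000e-02  9.812e+01] rot [0. 0. 0.] then shift [  0.   0. 144.]
```

View pics/f.png

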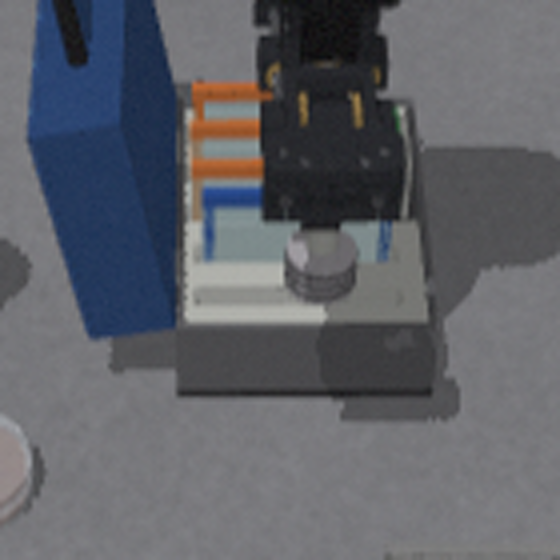

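servo_tool(
  plan=[
    [[0, 0, 0], [5, -20, 0], 255],
    [[0, 0, 0], [10, -40, 0], 255],
    [[0, 0, 0], [12, -45, 0], 255],
    [[0, 0, 0], [12, -45, 0], 255],
    [[0, 0, 0], [10, -30, 0], 255],
    [[0, 0, 0], [4, -16, 0], 255],
    [[0, 0, 0], [0, 0, 0], 255],
    [[0, 0, 0], [0, 0, 0], 255],
  ],
)

```text
clock: 43.95
eef_pos: [0.475, -0.2578, 0.2029]
ee_rot: [-0.071, 0.997, 0.001, -0.002]
force: [0.3, 1.3, 0.0]
width: 0.0171
grasp_force: 25.0
```

Run:
```python
from d import *
a=case(-.052,-.02)
legs([(*a,.204,98.12),(*a,.0613,98.12)])
```

```text
now [ 0.475  -0.2578  0.2029] yawy 98.16 clock 43.95 F [0.3 1.3 0. ] w 0.01713050830239935 gf 24.95467876084149
to [ 0.4765 -0.2588  0.204  98.12  ] rot [ 0.002 -0.003  0.001] then shift [-1.4 -1.2 -1.1]
to [ 4.765e-01 -2.588e-01  6.130e-02  9.812e+01] rot [0. 0. 0.] then shift [  0.    0.  142.7]
```

servo_tool(
  plan=[
    [[0, 0, 0], [-1, -1, 20], 255],
    [[0, 0, 0], [0, 0, 25], 255],
    [[0, 0, 0], [0, 0, 23], 255],
    [[0, 0, 0], [0, 0, 12], 255],
    [[0, 0, 0], [0, 0, 8], 255],
    [[0, 0, 0], [0, 0, 8], 255],
    [[0, 0, 0], [0, 0, 8], 255],
    [[0, 0, 0], [0, 0, 8], 255],
    [[0, 0, 0], [0, 0, 8], 255],
    [[0, 0, 0], [0, 0, 8], 255],
    [[0, 0, 0], [0, 0, 7], 255],
    [[0, 0, 0], [0, 0, 0], 255],
  ],
)

```text
clock: 45.15
eef_pos: [0.476, -0.2597, 0.0683]
ee_rot: [-0.071, 0.997, 0.0, -0.001]
force: [-0.4, 0.1, -0.9]
width: 0.017
grasp_force: 25.0
```

Run:
```python
from d import *
a=case(-.052,-.02)
legs([(*a,.0613,98.12)])
```

```text
now [ 0.476  -0.2597  0.0683] yawy 98.14 clock 45.15 F [-0.4  0.1 -0.9] w 0.016977210536417826 gf 24.951163195073605
to [ 4.765e-01 -2.588e-01  6.130e-02  9.812e+01] rot [ 0.001 -0.002  0.   ] then shift [-0.7  0.7  7. ]
```

servo_tool(
  plan=[
    [[0, 0, 0], [0, 0, 3], 255],
    [[0, 0, 0], [0, 0, 2], 255],
    [[0, 0, 0], [0, 0, 1], 255],
    [[0, 0, 0], [0, 0, 0], 255],
    [[0, 0, 0], [0, 0, 0], 220],
    [[0, 0, 0], [0, 0, 0], 200],
    [[0, 0, 0], [0, 0, 0], 180],
    [[0, 0, 0], [0, 0, 0], 180],
    [[0, 0, 0], [0, 0, -10], 180],
    [[0, 0, 0], [0, 0, -20], 180],
    [[0, 0, 0], [0, 0, -35], 180],
    [[0, 0, 0], [0, 0, -45], 180],
    [[0, 0, 0], [0, 0, -45], 162],
    [[0, 0, 0], [0, 0, -45], 162],
    [[0, 0, 0], [0, 0, -40], 162],
    [[0, 0, 0], [-10, 40, -20], 162],
    [[0, 0, 0], [-10, 45, 0], 162],
    [[0, 0, 0], [-10, 45, 0], 162],
    [[0, 0, 0], [-10, 45, 0], 162],
    [[0, 0, 0], [0, 0, 0], 162],
  ],
)

```text
clock: 47.15
eef_pos: [0.492, -0.074, 0.3239]
ee_rot: [-0.076, 0.997, 0.001, -0.0]
force: [0.8, -0.6, -0.3]
width: 0.032
grasp_force: 0.0
```

Run:
```python
from d import *
legs([(.55,-.1,.33,8.2),(.667,-.2123,.33,8.2),(.667,-.2123,.2392,8.2)])
s=snap('side');t=snap('top')
o=np.zeros((560,800,3),np.uint8);o[:,:400]=cv2.resize(s['image'][120:260,305:405],(400,560),interpolation=cv2.INTER_CUBIC);o[:400,400:]=cv2.resize(t['image'][200:320,350:470],(400,400),interpolation=cv2.INTER_CUBIC)
cv2.imwrite('pics/g.png',o[:,:,::-1])
```

```text
now [ 0.492  -0.074   0.3239] yawy 98.71 clock 47.15 F [ 0.8 -0.6 -0.3] w 0.031971351249725825 gf 0.0
to [ 0.55 -0.1   0.33  8.2 ] rot [ 0.002 -0.002  1.58 ] then shift [-34.   53.7  -6.1]
to [ 0.667  -0.2123  0.33    8.2   ] rot [0. 0. 0.] then shift [-127.8   99.8    0. ]
to [ 0.667  -0.2123  0.2392  8.2   ] rot [0. 0. 0.] then shift [ 0.   0.  90.8]
```

View pics/g.png

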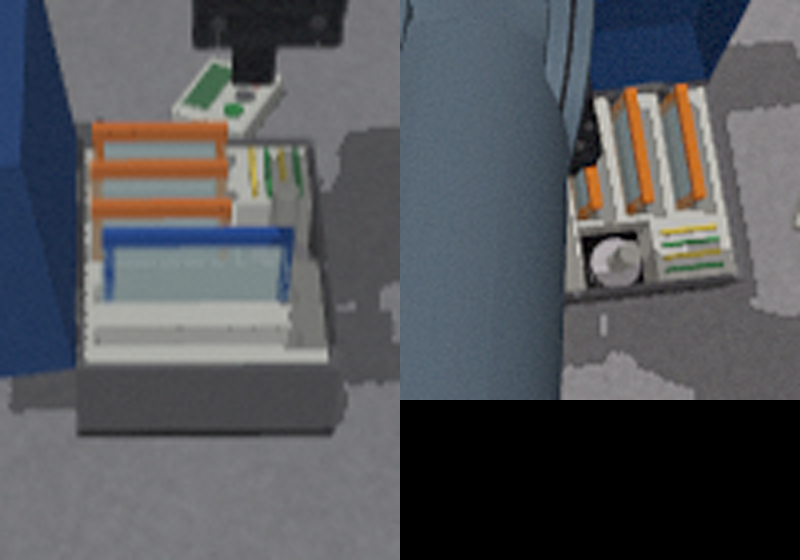

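servo_tool(
  plan=[
    [[0, 0, 0.144], [0, 0, -3], 162],
    [[0, 0, 0.144], [0, 0, -3], 162],
    [[0, 0, 0.144], [0, 0, 0], 162],
    [[0, 0, 0.144], [0, 0, 0], 162],
    [[0, 0, 0.144], [0, 0, 0], 162],
    [[0, 0, 0.144], [0, 0, 0], 162],
    [[0, 0, 0.144], [0, 0, 0], 162],
    [[0, 0, 0.144], [0, 0, 0], 162],
    [[0, 0, 0.144], [0, 0, 0], 162],
    [[0, 0, 0.144], [0, 0, 0], 162],
    [[0, 0, 0.14], [0, 0, 0], 162],
    [[0, 0, 0], [-32, 30, 0], 162],
    [[0, 0, 0], [-32, 30, 0], 162],
    [[0, 0, 0], [-32, 30, 0], 162],
    [[0, 0, 0], [-32, 30, 0], 162],
    [[0, 0, 0], [-32, 30, 0], 162],
    [[0, 0, 0], [0, 0, 0], 162],
    [[0, 0, 0], [0, 0, 0], 162],
  ],
)

```text
clock: 49.05
eef_pos: [0.6607, -0.2226, 0.3285]
ee_rot: [0.66, 0.751, -0.002, -0.0]
force: [0.1, -0.1, 0.2]
width: 0.0321
grasp_force: 0.0
```

Run:
```python
from d import *
legs([(.667,-.2123,.33,8.2),(.667,-.2123,.2392,8.2)])
```

```text
now [ 0.6607 -0.2226  0.3285] yawy 7.41 clock 49.05 F [ 0.1 -0.1  0.2] w 0.03208822158846785 gf 0.0
to [ 0.667  -0.2123  0.33    8.2   ] rot [-0.003  0.001 -0.014] then shift [ 9.3  7.7 -1.5]
to [ 0.667  -0.2123  0.2392  8.2   ] rot [0. 0. 0.] then shift [ 0.   0.  90.8]
```

servo_tool(
  plan=[
    [[-0.003, 0, -0.014], [9, 8, 10], 162],
    [[0, 0, 0], [0, 0, 25], 162],
    [[0, 0, 0], [0, 0, 25], 162],
    [[0, 0, 0], [0, 0, 18], 162],
    [[0, 0, 0], [0, 0, 11], 162],
    [[0, 0, 0], [0, 0, 0], 162],
    [[0, 0, 0], [0, 0, 0], 255],
    [[0, 0, 0], [0, 0, 0], 255],
    [[0, 0, 0], [0, 0, 0], 255],
    [[0, 0, 0], [0, 0, 0], 255],
  ],
  newtons=30,
)

```text
clock: 50.05
eef_pos: [0.6678, -0.2101, 0.2413]
ee_rot: [0.653, 0.757, 0.001, 0.0]
force: [-5.2, 1.8, 5.1]
width: 0.0109
grasp_force: 30.0
```

servo_tool(
  plan=[
    [[0, 0, 0], [0, -12, -3], 255],
    [[0, 0, 0], [0, -12, -3], 255],
    [[0, 0, 0], [0, -12, -2], 255],
    [[0, 0, 0], [0, -13, -1], 255],
    [[0, 0, 0], [0, -13, 0], 255],
    [[0, 0, 0], [0, -13, 0], 255],
    [[0, 0, 0], [0, -12, 1], 255],
    [[0, 0, 0], [0, -13, 2], 255],
    [[0, 0, 0], [0, -13, 3], 255],
    [[0, 0, 0], [0, -12, 3], 255],
    [[0, 0, 0], [0, -12, 5], 255],
    [[0, 0, 0], [0, -12, 5], 255],
    [[0, 0, 0], [0, -11, 6], 255],
    [[0, 0, 0], [0, -11, 6], 255],
  ],
)

```text
clock: 51.45
eef_pos: [0.4994, -0.2337, 0.2183]
ee_rot: [0.653, 0.757, 0.002, 0.001]
force: [0.7, 4.2, 1.5]
width: 0.0105
grasp_force: 30.1
```

servo_tool(
  plan=[
    [[0, 0, 0], [0, -11, 7], 255],
    [[0, 0, 0], [0, -10, 8], 255],
    [[0, 0, 0], [0, -10, 9], 255],
    [[0, 0, 0], [0, -9, 9], 255],
    [[0, 0, 0], [0, -8, 10], 255],
    [[0, 0, 0], [0, -8, 10], 255],
    [[0, 0, 0], [0, -7, 11], 255],
    [[0, 0, 0], [0, -7, 11], 255],
    [[0, 0, 0], [0, -6, 11], 255],
    [[0, 0, 0], [0, -5, 12], 255],
    [[0, 0, 0], [0, -4, 12], 255],
    [[0, 0, 0], [0, 0, 0], 255],
  ],
)

```text
clock: 52.65
eef_pos: [0.4128, -0.246, 0.1059]
ee_rot: [0.653, 0.757, 0.0, -0.002]
force: [-4.3, 5.1, 0.8]
width: 0.0099
grasp_force: 29.6
```

Run:
```python
from d import *
legs([(.4036,-.2494,.0704,8.12)])
```

```text
now [ 0.4128 -0.246   0.1059] yawy 8.4 clock 52.65 F [-4.3  5.1  0.8] w 0.009868829716409662 gf 29.5583376288414
to [ 0.4036 -0.2494  0.0704  8.12  ] rot [-0.002 -0.003  0.005] then shift [-2.  -9.6 35.5]
```

servo_tool(
  plan=[
    [[0, 0, 0], [0, -4, 11], 255],
    [[0, 0, 0], [0, -3, 11], 255],
    [[0, 0, 0], [0, -2, 8], 255],
    [[0, 0, 0], [0, 0, 3], 255],
    [[0, 0, 0], [0, 0, 1], 255],
    [[0, 0, 0], [0, 0, 0], 255],
    [[0, 0, 0], [0, 0, 0], 162],
    [[0, 0, 0], [0, 0, 0], 162],
    [[0, 0, 0], [0, 0, 0], 162],
    [[0, 0, 0], [0, 0, -15], 162],
    [[0, 0, 0], [0, 0, -30], 162],
    [[0, 0, 0], [0, 0, -40], 162],
    [[0, 0, 0], [0, 0, -40], 162],
    [[0, 0, 0], [40, 0, -30], 162],
    [[0, 0, 0], [45, 0, 0], 162],
    [[0, 0, 0], [45, 0, 0], 162],
    [[0, 0, 0], [45, 0, 0], 162],
    [[0, 0, 0], [45, 0, 0], 162],
    [[0, 0, 0], [45, 0, 0], 162],
    [[0, 0, 0], [0, 0, 0], 162],
  ],
)

```text
clock: 54.65
eef_pos: [0.3674, 0.0182, 0.229]
ee_rot: [0.65, 0.76, 0.002, 0.001]
force: [0.2, -0.7, 0.1]
width: 0.0321
grasp_force: 0.0
```

Run:
```python
from d import *
legs([])
s=snap('side');t=snap('top')
o=np.zeros((400,800,3),np.uint8);o[:,:400]=cv2.resize(s['image'][100:260,260:420],(400,400),interpolation=cv2.INTER_CUBIC);o[:,400:]=cv2.resize(t['image'][190:330,340:480],(400,400),interpolation=cv2.INTER_CUBIC)
cv2.imwrite('pics/i.png',o[:,:,::-1])
from m import *
h=hsv(t);m=blue(t)&(h[...,2]>112);m[:,:330]=0
L=max(comps(cv2.morphologyEx(m.astype(np.uint8),cv2.MORPH_CLOSE,np.ones((5,5))),500),key=lambda q:q[0][4])[2]
print(cv2.minAreaRect(onz(t,np.argwhere(L)[:,::-1],.115)[:,:2].astype(np.float32)*1000))
```

```text
now [0.3674 0.0182 0.229 ] yawy 8.86 clock 54.65 F [ 0.2 -0.7  0.1] w 0.0321463015288685 gf 0.0
((523.5247192382812, -232.60543823242188), (160.1680450439453, 228.64035034179688), 8.120743751525879)
```

View pics/i.png

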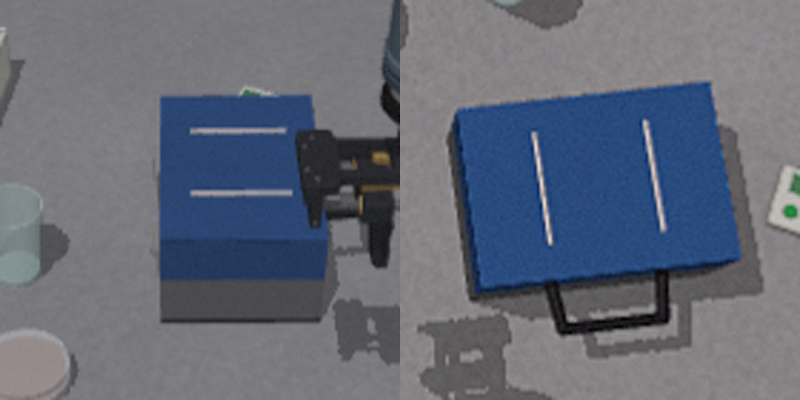

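The lid outline matches the one measured at the start, so it is fully closed, and the arm is clear.

```bash
python3 -c "
from bench import *
print(hand_in())"
```

```text
the job is handed in; nothing more can be done
None
```

The job is handed in at about 55 s: the four cassettes present (one large, three small) are each in a slot of their own size, the canister is in its well, and the lid is closed; the hand-in returned no verdict.

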